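Seat the sensor module with its two ejector levers

TASK

Take the plug-in sensor module that stands on the bench, lower it upright between the guides of the open module bay and let it go with both ejector levers still open. Then gently swing the two levers inward, one after the other, each until its hook has pressed its end of the module down solid and the lever stays there clamping it; never force a lever beyond that, and leave the other things on the bench alone.

Things in the scene. Friction and masses are not known exactly. Their poses are not given: they have to be found in the camera images.
- module_mid (a point): centre (half-way up) of the loose white plug-in module, upright on the bench: 16 mm thick (x), 116 long (y), 70 high (z up), 0.28-0.56 kg, same both ways round. Its upper 40 mm is only 76 long, so each end has a 20 mm step ('ear'), ear top 30 mm above the underside. Grasp across the thickness at the 30 mm long black patch, mid-length, patch middle 20 mm above this point.
- dock: module bay fixed to the bench: aluminium plate 60 x 190 x 10 mm, long along its y; origin at its underside's centre, z up. The module goes in from above, centred, its length along bay y. At the ends white guide walls, 19 mm apart in x, take the ears; end walls' inner faces are 60.5 mm from the centre. A free strip of 80 mm between the guides leaves room for fingers.
- bay_mouth (a point): middle of the bay, level with the guide tops, 52 mm above the bench; the top 10 mm of the guides flares outward. Below are two black fixed stops under the ears and between them a sprung black connector 4 mm higher (2 N to start, 1 N more per mm) on which the module first rides. The stops' tops lie 19 to 25 mm above the bench, set by hand: not measured, to be found by feel.
- lever_l: ejector lever at the bay's +y end, dark steel, origin on its pivot. A hook (end roller of 4 mm radius, 18 mm from the pivot) points inward over the ear; the handle arm, one piece with it, points up. Hook level: axes as the bay's, handle leaning 0.45 rad inward. It opens about its own -x, handle outward and down: 1.10 to 1.22 rad at the start; hook clear of the module's way above 1.05.
- lever_r: the same lever at the bay's -y end, turned by half a turn (hook level: its yaw is the bay's + pi). Swung inward, a hook meets the ear, pushes the module down on the spring, and comes up solid between about 0.2 rad before level and 0.2 rad past level, depending on the stops; the lever's own limit is 0.40 rad past level. The two levers are equal and may be done in either order.
- lever_l_bar (a point): centre of the black handle bar of the +y lever: 12 mm diameter, 34 mm long, along bay x, 70 mm from the pivot, on an arm 8 mm thick and 11 wide. At the start it is outward of the pivot; inward = over the top towards the bay's middle, on a 70 mm arc. Push its outward side square to the arm (at first upward and inward): a level push on the open lever rubs and binds.
- lever_r_bar (a point): handle bar of the -y lever, same shape. Levers are stiff and stay where left: 0.25 N m, about 3.6 N at the bar. When solid, about 8 N at the bar, square to the arm (0.56 N m about the pivot), clamps well; under 5 N is too little; over 16 N on a lever counts as forcing it. Back off square to the arm: sliding off level can drag it open a little.
- pivot_l (a point): pivot of the +y lever, 73 mm from the bay's centre, 56 mm above the bench, axis along bay x
- pivot_r (a point): pivot of the -y lever, 73 mm from the bay's centre, 56 mm above the bench, axis along bay x
- tube_rack: bystander: white rack with capped tubes, 98 x 98 mm, 104 mm high, origin at the centre of its underside
- reagent: bystander: jar, 60 mm diameter, 130 mm high, origin at the centre of its underside
- tip_box: bystander: blue box with clear lid, 85 x 122 mm, 63 mm high, origin at the centre of its underside
Mind the look-alikes: they are no part of the job. Of the things like the dock, leave any that is yellow; of the rest the smaller one is meant.

How it is judged:
By the outcome, as a careful person would: the job done as asked, in the order asked, and still so for the second after the job is handed in, with the robot touching nothing.
It also fails if it takes over 66 s, if anything falls off the work surface, if the arm or the gripper's body presses on something with over 40 N, if the wrist force passes 120 N, or if a joint passes its speed limit or range.

ROBOT

A 6-joint arm with a two-finger parallel gripper is mounted at the origin on the work surface. World frame = base frame: x ahead of the robot, y to its left, z up, the work surface at z = 0. Lengths are in m, angles in rad, forces in N, time in s.
With the tool pointing down it reaches from about 0.325 to 0.775 m from the base axis. Payload 5.5 kg.
Tool frame: the origin (TCP) lies at the very end of the fingers, on their centre line; the grasp point (between the pads) lies 19 mm behind it; x points along the fingers, y is the direction in which the jaws open and shut, and the axes are right-handed (so a half turn about x gives the same grasp; the last joint's range is limited). The gripper opens to 88 mm and grips with 3 to 60 N. Pads are 20 mm wide; open, the fingers measure 115 mm over their backs; the gripper's body (75 mm by 178 mm) begins 61 mm behind the grasp point.
Start: joints at [1.292, 0.091, 1.231, -0, 1.82, -0.057], TCP at [0.132, 0.585, 0.223] pointing down, gripper open.
Joint ranges: [-2.87, 2.87], [-0.86, 2.18], [0.17, 2.46], [-1.51, 4.65], [0.06, 2.69], [-2.65, 2.65]. Speed limits (rad/s): [2.57, 2.57, 3.01, 3.14, 3.14, 3.14].

INTERFACE

Orientations are given as a unit quaternion [x, y, z, w].
In Python, from bench import bot gives the robot as it stands.
- The arm moves only by the tool play_rows, never from a script. Its argument "motion" is a list of rows, each an object of numbers: "wx", "wy", "wz": the turn, a rotation vector about the tool's x, y, z in rad; "x", "y", "z": the shift along the tool's x, y, z in cm; "jaw": the finger opening in cm, from 0 to 8.78. A call has 1 to 5 rows; each row is the pose to reach, as a shift and turn from the pose commanded when the call began, along the tool's axes at that moment; what a row does not reach only later rows make up. A row lasts 1/10 s, in which the tool goes at most 50 mm and 8.59 degrees, less where a joint would pass 70% of its speed; a pose out of reach is approached as far as the arm can. A call with a gripper value outside its range is refused whole. The fingers move at their own pace and stop on an object; "force" is the grip in N (left out, the last holds). Time passes only in rows, so rows that repeat a pose let the fingers close. It gives the time, the measured TCP pose, the force and the opening at its end, in the units of the state.
- bot.read_state(): the state, without advancing time (a new reading comes with each control period).
- bot.grab_frame(name): name is "scene" or "top" or "wrist"; returns a dict with "frame" (384x512x3 uint8, blue, green, red), "depth" (384x512 float32, m along the optical axis (not along the pixel's ray), 0 where there is no reading), "mtx" (3x3 intrinsics, pixels), "R" (3x3) and "t" (3): a world point X has camera coordinates R X + t. Camera axes: x right, y down, z forward; pixel columns grow to the right and rows downward; lengths in m; the calibration is good to about 2 mm. A picture is of the moment at which its call begins.
- bot.sign_off(): hands the job in, once; it reports no verdict.
Trained networks look in a picture, given as the dict that the camera call returned (one of the last four; its "shot" number tells which), for a name from the list of things; names that differ only in an ending like _2 or _b are one class to them, and where a whole thing is asked for, a point or a joint stands for the part that bears it (a point fixed in the world has none). Each returns a list of dicts, best first, with "conf" (0 to 1); they miss things now and then, are a little off and sometimes report something else, mostly with a low value. They report only what shows in the picture. A call takes as long as a camera call. They do not tell look-alikes from the thing itself.
- bot.look_for(target, picture): "location" ([x, y, z] in m, in the coordinates of the camera as it stood for that picture, good to about 4 mm: the middle of the surface that is visible of it).
The state is a dict: "clock": time; "joints": joint angles; "joint_vel": joint speeds; "effort": joint torques, N m; "tcp_pos": TCP position; "ee_rot": TCP orientation; "force": force on the tool from outside, world axes, zero at the start; "ft_torque": the same for the moment, N m; "width": finger opening in m.
Only numpy, scipy, OpenCV 4.12 (cv2) and the standard library are available. Lean on these libraries where they do the work, as an engineer would, in place of code of your own. Each camera call takes 0.05 s, during which the arm holds its last target.

## Working session

There is one attempt and no reset: what is moved stays moved. The work goes in short steps, Python scripts to look and compute and a tool call to move; the robot and the scene stay as the last step left them, time stands still between calls to the robot, and variables do not carry over. Pictures are saved under pics/ and viewed, and the job is handed in when it is done.

Besides the shell and the picture viewer there is one more tool, called by a JSON object that holds its "name" and its "arguments". play_rows: Moves the arm, as the interface text tells. Its arguments: {"type":"object","properties":{"motion":{"type":"array","items":{"type":"object","properties":{"wx":{"type":"number"},"wy":{"type":"number"},"wz":{"type":"number"},"x":{"type":"number"},"y":{"type":"number"},"z":{"type":"number"},"jaw":{"type":"number"}}}},"force":{"type":"number"}},"required":["motion"]}

```bash
mkdir -p pics; ls; python3 - <<'E'
from bench import bot
import cv2
s=bot.read_state();print(s)
for n in ["scene","top","wrist"]:
    p=bot.grab_frame(n);cv2.imwrite(f"pics/{n}0.png",p["frame"])
    import pickle;pickle.dump(p,open(f"{n}0.pkl","wb"))
    print(n,p["mtx"].tolist(),p["R"].tolist(),p["t"].tolist(),p["shot"])
    R,t=p["R"],p["t"]
    for k in ["module_mid","dock","bay_mouth","lever_l_bar","lever_r_bar","lever_l","tube_rack","reagent","tip_box"]:
        for d in bot.look_for(k,p)[:4]:
            print(k,round(d["conf"],2),(R.T@(d["location"]-t)).round(3))
print(bot.read_state()["clock"])
E
```

```text
pics
{'clock': 0.0, 'joints': array([ 1.29230931e+00,  9.18160855e-02,  1.23188144e+00, -2.07740373e-05,
        1.81979544e+00, -5.67066971e-02]), 'joint_vel': array([ 0.00052538, -0.00063492,  0.00033851, -0.0009078 ,  0.00127823,
       -0.00082349]), 'effort': array([ 1.10040201e-03, -4.46476221e+01, -4.06424582e+01,  6.98227272e-02,
        2.98445171e-02, -1.82651847e-04]), 'tcp_pos': array([0.13190996, 0.58501279, 0.221535  ]), 'ee_rot': array([ 0.0775887 ,  0.70286826, -0.07891598,  0.70265815]), 'force': array([-0.93130081,  0.50682453, -0.06785685]), 'ft_torque': array([-0.03044841, -0.03489654,  0.01993608]), 'width': 0.08746377958960472}
scene [[440.1001037624807, 0.0, 251.3930273625089], [0.0, 440.1001037624807, 190.56439352667087], [0.0, 0.0, 1.0]] [[-0.8513807250911473, 0.5245414609061587, -0.0026677206948018473], [0.27577269795687714, 0.44326757560310953, -0.8529145768953225], [-0.44620654410805977, -0.7268907154513494, -0.5220436837907033]] [0.5104674317673468, -0.06897762689191889, 1.6482728325077065] 1
module_mid 0.73 [ 0.443 -0.04   0.034]
dock 0.96 [0.427 0.204 0
[... 1541 characters left out ...]
 0.069 0.097]
lever_l 0.61 [0.424 0.245 0.174]
lever_l 0.58 [0.409 0.115 0.166]
lever_l 0.51 [0.81  0.096 0.108]
tube_rack 0.92 [0.551 0.387 0.051]
tube_rack 0.64 [ 0.371 -0.392  0.061]
reagent 0.8 [ 0.613 -0.42   0.106]
tip_box 0.8 [ 0.37  -0.393  0.061]
wrist [[282.28812049513965, 0.0, 256.977064039979], [0.0, 282.28812049513965, 191.67015313114078], [0.0, 0.0, 1.0]] [[0.22029287799238215, 0.975433774158206, 1.1718126450523203e-05], [0.9299926189365234, -0.21003402882705677, 0.3016611268596997], [0.2942529126948826, -0.06644290004324147, -0.9534152109151732]] [-0.6013661574586731, -0.03761272500889689, 0.3920138144894088] 3
dock 0.7 [0.438 0.317 0.014]
bay_mouth 0.5 [0.436 0.319 0.013]
1.5
```

View pics/scene0.png

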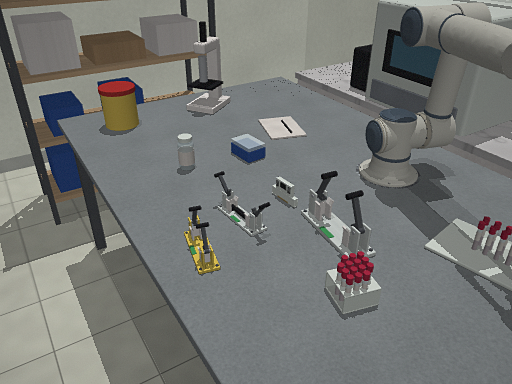

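View pics/top0.png

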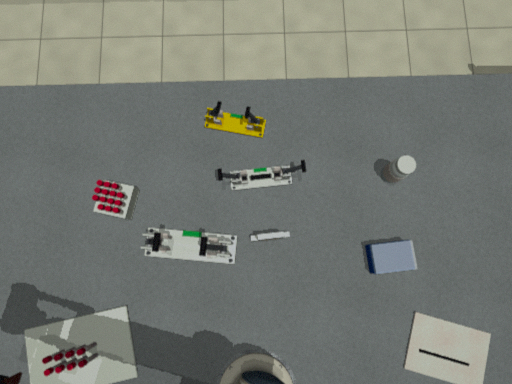

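```bash
python3 - <<'E'
import pickle,cv2,numpy as np
p=pickle.load(open("top0.pkl","rb"))
a=cv2.resize(p["frame"][145:260,130:320],None,fx=4,fy=4,interpolation=cv2.INTER_CUBIC);cv2.imwrite("pics/c1.png",a)
q=pickle.load(open("scene0.pkl","rb"))
a=cv2.resize(q["frame"][165:285,170:310],None,fx=5,fy=5,interpolation=cv2.INTER_CUBIC);cv2.imwrite("pics/c2.png",a)
E
```

```text
(no output)
```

View pics/c1.png

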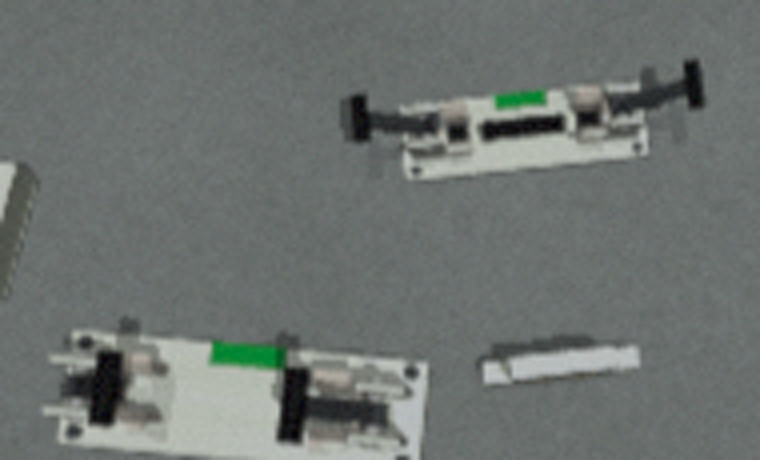

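View pics/c2.png

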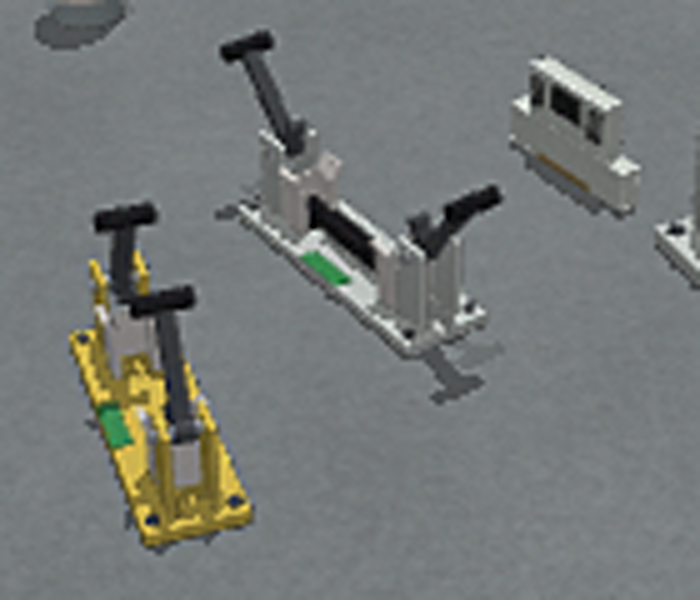

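```bash
cat > h.py <<'E'
import numpy as np,cv2,pickle
from scipy.spatial.transform import Rotation as Ro
def cloud(p):
    d=p["depth"];K=p["mtx"];v,u=np.indices(d.shape)
    X=np.stack([(u-K[0,2])/K[0,0]*d,(v-K[1,2])/K[1,1]*d,d],-1)
    W=(X-p["t"])@p["R"]
    W[d==0]=np.nan
    return W
def proj(p,X):
    c=np.atleast_2d(X)@p["R"].T+p["t"];K=p["mtx"]
    return np.c_[c[:,0]/c[:,2]*K[0,0]+K[0,2],c[:,1]/c[:,2]*K[1,1]+K[1,2]]
def rect(P):
    (c,s,a)=cv2.minAreaRect(P.astype(np.float32)*1000)
    return np.array(c)/1000,np.array(s),a
def tool_move(s_pos,s_q,goal_pos,goal_R):
    R=Ro.from_quat(s_q).as_matrix()
    return (R.T@(np.array(goal_pos)-s_pos))*100, Ro.from_matrix(R.T@goal_R).as_rotvec()
E
python3 - <<'E'
from h import *
for n in ["top","scene"]:
    p=pickle.load(open(n+"0.pkl","rb"));W=cloud(p)
    x,y,z=W[...,0],W[...,1],W[...,2]
    m=(abs(x-.44)<.06)&(abs(y+.045)<.08)
    print(n,"table z",np.nanmedian(z[m]))
    for lo,hi in [(.008,.1),(.06,.08),(.02,.038)]:
        P=W[m&(z>lo)&(z<hi)];print(lo,len(P),rect(P[:,:2]),P.max(0).round(4))
    m=(abs(x-.61)<.06)&(abs(y+.03)<.18)
    for lo,hi in [(.005,.015),(.045,.055),(.06,.12)]:
        P=W[m&(z>lo)&(z<hi)];print("dock",lo,len(P),rect(P[:,:2]))
    g=p["frame"].astype(int);gm=m&(g[...,1]>g[...,2]+50)&(g[...,1]>g[...,0]+40)
    print("green",np.nanmean(W[gm],0))
    for nm,sg in (("L",1),("R",-1)):
        P=W[m&(z>.075)&(g.sum(-1)<120)&(sg*(y+.03)>0)];print(nm,len(P),P.mean(0),P.min(0),P.max(0))
p=pickle.load(open("wrist0.pkl","rb"));print("wcam",-p["R"].T@p["t"])
Rt=Ro.from_quat([0.0775887,0.70286826,-0.07891598,0.70265815]).as_matrix()
print("cam in tool",Rt.T@(-p["R"].T@p["t"]-[0.13191,0.58501,0.22154]));print(p["R"]@Rt,Rt)
E
```

```text
top table z -0.00022816430726147667
0.008 241 (array([ 0.43677716, -0.05248853]), array([ 16.37085533, 114.39124298]), 4.901702880859375) [0.4484 0.0038 0.0751]
0.06 155 (array([ 0.43674338, -0.05188007]), array([16.33415413, 74.98373413]), 4.901702880859375) [ 0.4466 -0.0143  0.0751]
0.02 77 (array([ 0.43678531, -0.05248696]), array([ 15.88895702, 114.40595245]), 4.963683128356934) [0.4484 0.0038 0.0376]
dock 0.005 671 (array([ 0.61301697, -0.03278848]), array([321.30316162, 115.32714081]), 83.11756896972656)
dock 0.045 74 (array([ 0.61939282, -0.02928558]), array([ 38.25851822, 172.86952209]), 4.043548107147217)
dock 0.06 340 (array([ 0.61878363, -0.03202383]), array([ 34.40019989, 248.66949463]), 4.820489406585693)
green [ 0.64438629 -0.02669006  0.01048932]
L 41 [0.60950398 0.0857137  0.11470024] [0.59543272 0.06479586 0.08993873] [0.62461797 0.09109122 0.12171075]
R 37 [ 0.62885982 -0.1463423   0.10926858] [ 0.61301909 -0.15261985  0.07967478] [ 0.64268614 -0.11801354  0.1144108 ]
scene table z 0.0021655914999215656
0.008 417 (array([ 0.43906952, -0.05121912]), array([ 22.988855
[... 601 characters left out ...]
5872192]), 4.749777317047119)
green [ 0.64395992 -0.02918674  0.01115205]
L 52 [0.61345893 0.08430999 0.10748206] [0.59402791 0.03972232 0.07582755] [0.62772627 0.095133   0.11799122]
R 36 [ 0.63202852 -0.14394218  0.10468715] [ 0.6144511  -0.15391583  0.076609  ] [ 0.6459964  -0.11719868  0.11462173]
wcam [0.05210503 0.60473944 0.38510528]
cam in tool [-0.16356099  0.00138085 -0.08220449]
[[-1.91015713e-03  9.99998121e-01  3.29212927e-04]
 [-3.01743489e-01 -8.90247043e-04  9.53388732e-01]
 [ 9.53387234e-01  1.72178443e-03  3.01744622e-01]] [[-5.03040683e-04  2.19971181e-01  9.75506241e-01]
 [-1.83264389e-03  9.75504524e-01 -2.19971739e-01]
 [-9.99998194e-01 -1.89841028e-03 -8.75896219e-05]]
```

```bash
cat >> h.py <<'E'
def down(a):
    c,s=np.cos(a),np.sin(a)
    return np.array([[0,c,s],[0,s,-c],[-1,0,0.]])
def rem(gp,gR):
    from bench import bot
    s=bot.read_state()
    d,w=tool_move(s["tcp_pos"],s["ee_rot"],gp,gR)
    print("t",round(s["clock"],2),"pos",s["tcp_pos"].round(4),"F",s["force"].round(2),"w",round(s["width"],4),"| d cm",d.round(2),"turn",w.round(3))
E
python3 -c "
from h import *
rem([.437,-.052,.21],down(np.radians(4.85)))"
```

```text
t 1.5 pos [0.132  0.5853 0.2226] F [-0.38  0.12 -0.77] w 0.0878 | d cm [  1.27 -55.46  43.77] turn [1.264 0.    0.   ]
```

{"name": "play_rows", "arguments": {"motion": [{"x": -1,"y": -4,"z": 3.1,"wx": 0.14},{"x": -2,"y": -8,"z": 6.2,"wx": 0.28},{"x": -3,"y": -12,"z": 9.4,"wx": 0.42},{"x": -3,"y": -16,"z": 12.6,"wx": 0.56},{"x": -3,"y": -20,"z": 15.8,"wx": 0.7}]}}

```text
schema error: expected keys wx, wy, wz, x, y, z, jaw
```

```bash
python3 -c "
from h import *
rem([.437,-.052,.21],down(np.radians(4.85)))"
```

```text
t 1.5 pos [0.132  0.5853 0.2226] F [-0.38  0.12 -0.77] w 0.0878 | d cm [  1.27 -55.46  43.77] turn [1.264 0.    0.   ]
```

All keys are needed in every row.

{"name": "play_rows", "arguments": {"motion": [{"x": -1,"y": -4,"z": 3.1,"wx": 0.14,"wy": 0,"wz": 0,"jaw": 6},{"x": -2,"y": -8,"z": 6.2,"wx": 0.28,"wy": 0,"wz": 0,"jaw": 6},{"x": -3,"y": -12,"z": 9.4,"wx": 0.42,"wy": 0,"wz": 0,"jaw": 6},{"x": -3,"y": -16,"z": 12.6,"wx": 0.56,"wy": 0,"wz": 0,"jaw": 6},{"x": -3,"y": -20,"z": 15.8,"wx": 0.7,"wy": 0,"wz": 0,"jaw": 6}]}}

```text
clock: 2.0
tcp_pos: [0.2392, 0.3608, 0.2532]
ee_rot: [0.317, 0.632, -0.316, 0.633]
force: [1.7, -0.0, -0.5]
width: 0.0601
```

```bash
python3 -c "
from h import *
rem([.437,-.052,.21],down(np.radians(4.85)))"
```

```text
t 2.0 pos [0.2392 0.3608 0.2532] F [ 1.69 -0.05 -0.51] w 0.0601 | d cm [ 4.3  -8.97 44.89] turn [ 0.559 -0.001 -0.001]
```

{"name": "play_rows", "arguments": {"motion": [{"x": 0,"y": -0.9,"z": 4.6,"wx": 0.14,"wy": 0,"wz": 0,"jaw": 6},{"x": 0,"y": -1.8,"z": 9.2,"wx": 0.28,"wy": 0,"wz": 0,"jaw": 6},{"x": 1,"y": -2.7,"z": 13.8,"wx": 0.42,"wy": 0,"wz": 0,"jaw": 6},{"x": 2,"y": -3.6,"z": 18.4,"wx": 0.559,"wy": 0,"wz": 0,"jaw": 6},{"x": 2.5,"y": -4.5,"z": 23,"wx": 0.559,"wy": 0,"wz": 0,"jaw": 6}]}}

```text
clock: 2.5
tcp_pos: [0.3421, 0.1502, 0.2271]
ee_rot: [0.478, 0.521, -0.478, 0.521]
force: [0.3, 0.3, -0.5]
width: 0.0599
```

```bash
python3 -c "
from h import *
rem([.437,-.052,.21],down(np.radians(4.85)))"
```

```text
t 2.5 pos [0.3421 0.1502 0.2271] F [ 0.27  0.32 -0.55] w 0.0599 | d cm [ 1.71  7.71 20.96] turn [ 0.002 -0.    -0.   ]
```

{"name": "play_rows", "arguments": {"motion": [{"x": 0,"y": 1.5,"z": 4.2,"wx": 0,"wy": 0,"wz": 0,"jaw": 6},{"x": 0.5,"y": 3,"z": 8.4,"wx": 0,"wy": 0,"wz": 0,"jaw": 6},{"x": 1,"y": 4.6,"z": 12.6,"wx": 0,"wy": 0,"wz": 0,"jaw": 6},{"x": 1.7,"y": 6.2,"z": 16.8,"wx": 0,"wy": 0,"wz": 0,"jaw": 6},{"x": 1.7,"y": 7.7,"z": 21,"wx": 0,"wy": 0,"wz": 0,"jaw": 6}]}}

```text
clock: 3.0
tcp_pos: [0.4376, -0.0522, 0.2098]
ee_rot: [0.477, 0.522, -0.477, 0.522]
force: [0.3, 0.4, -0.2]
width: 0.0599
```

{"name": "play_rows", "arguments": {"motion": [{"x": 0,"y": 0,"z": 0,"wx": 0,"wy": 0,"wz": 0,"jaw": 6},{"x": 0,"y": 0,"z": 0,"wx": 0,"wy": 0,"wz": 0,"jaw": 6}]}}

```text
clock: 3.2
tcp_pos: [0.4373, -0.0508, 0.2104]
ee_rot: [0.478, 0.522, -0.478, 0.521]
force: [0.1, -0.2, 0.8]
width: 0.0602
```

```bash
python3 - <<'E'
from h import *
from bench import bot
rem([.437,-.052,.21],down(np.radians(4.85)))
p=bot.grab_frame("wrist");pickle.dump(p,open("w1.pkl","wb"));cv2.imwrite("pics/w1.png",p["frame"])
for k in ["module_mid","bay_mouth"]:
    for d in bot.look_for(k,p)[:3]: print(k,round(d["conf"],2),(p["R"].T@(d["location"]-p["t"])).round(3))
W=cloud(p);x,y,z=W[...,0],W[...,1],W[...,2]
m=(abs(x-.44)<.06)&(abs(y+.045)<.08)
print("tbl",np.nanmedian(z[m]))
for lo,hi in [(.06,.08),(.02,.038)]:
    P=W[m&(z>lo)&(z<hi)];print(lo,len(P),rect(P[:,:2]),np.median(P,0).round(4))
E
```

```text
t 3.2 pos [ 0.4373 -0.0508  0.2104] F [ 0.06 -0.17  0.84] w 0.0602 | d cm [ 0.04 -0.05  0.12] turn [ 0.003 -0.001  0.001]
module_mid 0.93 [ 0.435 -0.039  0.071]
module_mid 0.23 [0.608 0.004 0.035]
bay_mouth 0.97 [ 0.757 -0.018  0.011]
bay_mouth 0.8 [0.415 0.089 0.028]
bay_mouth 0.66 [0.607 0.004 0.031]
tbl 0.3079569319716631
0.06 971 (array([ 0.43759631, -0.05046637]), array([15.80175877, 75.48058319]), 4.639949321746826) [ 0.4371 -0.0478  0.0703]
0.02 270 (array([ 0.43721692, -0.05087289]), array([ 14.51353168, 115.74276733]), 4.5752272605896) [ 0.4344 -0.0049  0.0303]
```

View pics/w1.png

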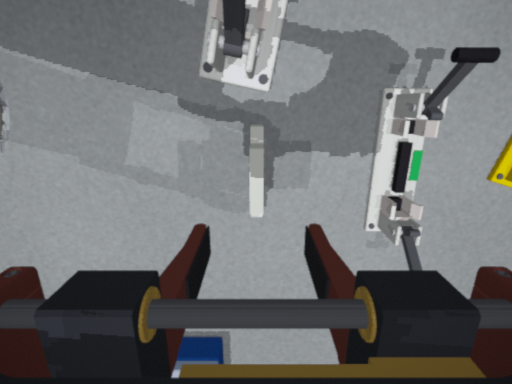

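```bash
python3 - <<'E'
from h import *
for f in ["w1","top0"]:
    p=pickle.load(open(f+".pkl","rb"))
    W=cloud(p);x,y,z=W[...,0],W[...,1],W[...,2];g=p["frame"].astype(int)
    c=np.array([.618,-.031]);a=np.radians(4.7)
    u=(x-c[0])*np.cos(a)+(y-c[1])*np.sin(a);v=-(x-c[0])*np.sin(a)+(y-c[1])*np.cos(a)
    m=(abs(u)<.045)&(abs(v)<.11)
    for lo,hi in [(.006,.013),(.047,.056)]:
        k=m&(z>lo)&(z<hi)
        P=np.c_[u[k],v[k]];print(f,lo,len(P),rect(P),np.percentile(P,[1,99],axis=0).round(4).tolist(),np.median(z[k]))
    gm=m&(g[...,1]>g[...,2]+50)&(g[...,1]>g[...,0]+40);print("green",u[gm].mean(),v[gm].mean())
    bk=m&(abs(u)<.02)&(abs(v)<.04)&(g.sum(-1)<110)&(z<.04)&(z>.013)
    P=np.c_[u[bk],v[bk]];print("conn",len(P),rect(P),np.median(z[bk]))
    # rectified-plane height map picture
p=pickle.load(open("w1.pkl","rb"))
cv2.imwrite("pics/w1c.png",cv2.resize(p["frame"][30:280,340:512],None,fx=3,fy=2.4*1.0,interpolation=cv2.INTER_CUBIC))
d=p["depth"];W=cloud(p);z=np.nan_to_num(W[...,2]);cv2.imwrite("pics/w1z.png",cv2.resize(cv2.applyColorMap(np.clip(z/0.1*255,0,255).astype(np.uint8),cv2.COLORMAP_JET)[30:280,340:512],None,fx=3,fy=2.4))
E
```

```text
w1 0.006 3524 (array([0.00138806, 0.00291895]), array([ 61.05764771, 188.66398621]), 0.04955079406499863) [[-0.0287, -0.0878], [0.0304, 0.097]] 0.01045781724652204
w1 0.047 560 (array([0.00198936, 0.00274706]), array([174.73596191,  38.6303215 ]), 89.97406768798828) [[-0.0171, -0.0819], [0.0206, 0.089]] 0.05157947988458972
green 0.026377238720017095 0.002839523572754801
conn 518 (array([ 0.00042821, -0.0031587 ]), array([12.63765144, 73.58706665]), 0.7043653726577759) 0.02791625031777259
top0 0.006 596 (array([0.00087079, 0.00103075]), array([ 60.76670456, 189.75541687]), 0.10518583655357361) [[-0.0289, -0.0915], [0.0306, 0.0944]] 0.00962699918645369
top0 0.047 64 (array([0.0015278 , 0.00160353]), array([172.96961975,  37.90528107]), 89.5664291381836) [[-0.0173, -0.0832], [0.0197, 0.0849]] 0.05182792062672353
green 0.026650710361999126 0.0021333951170147193
conn 49 (array([0.0009392 , 0.00308825]), array([55.4689064 ,  8.80218124]), 89.58219909667969) 0.027537280339582002
```

View pics/w1z.png

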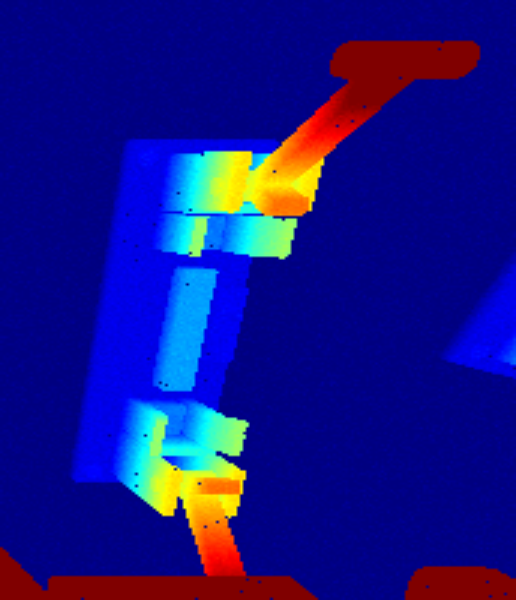

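View pics/w1c.png

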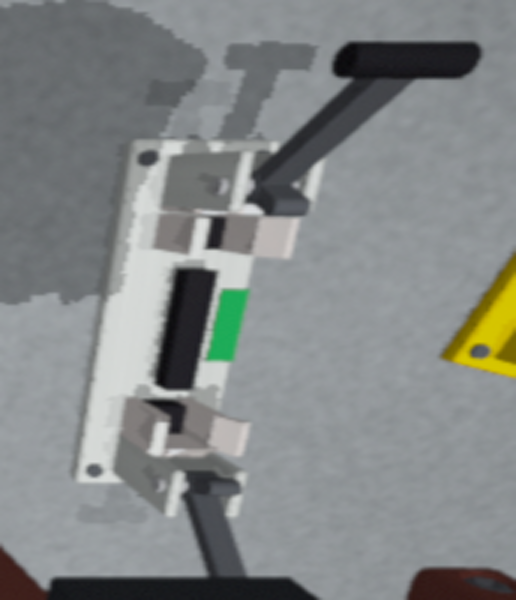

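```bash
python3 -c "
from h import *
rem([.4375,-.0507,.036],down(np.radians(4.62)))"
```

```text
t 3.35 pos [ 0.4373 -0.0492  0.2111] F [0.82 0.05 0.46] w 0.0602 | d cm [ 1.751e+01 -1.000e-02  1.600e-01] turn [ 0.011 -0.    -0.001]
```

{"name": "play_rows", "arguments": {"motion": [{"x": 3.5,"y": 0,"z": 0.1,"wx": 0.01,"wy": 0,"wz": 0,"jaw": 6},{"x": 7,"y": 0,"z": 0.1,"wx": 0.01,"wy": 0,"wz": 0,"jaw": 6},{"x": 10.5,"y": 0,"z": 0.1,"wx": 0.01,"wy": 0,"wz": 0,"jaw": 6},{"x": 13,"y": 0,"z": 0.1,"wx": 0.01,"wy": 0,"wz": 0,"jaw": 5},{"x": 13,"y": 0,"z": 0.1,"wx": 0.01,"wy": 0,"wz": 0,"jaw": 4}]}}

```text
clock: 3.85
tcp_pos: [0.4352, -0.0495, 0.077]
ee_rot: [0.478, 0.522, -0.48, 0.518]
force: [-0.7, 0.6, 0.3]
width: 0.0475
```

```bash
python3 -c "
from h import *
rem([.4375,-.0507,.036],down(np.radians(4.62)))"
```

```text
t 3.85 pos [ 0.4352 -0.0495  0.077 ] F [-0.75  0.62  0.32] w 0.0475 | d cm [4.1  0.25 0.15] turn [ 0.002 -0.002  0.006]
```

{"name": "play_rows", "arguments": {"motion": [{"x": 0,"y": 0,"z": 0,"wx": 0,"wy": 0,"wz": 0,"jaw": 4}]}}

```text
clock: 3.95
tcp_pos: [0.4376, -0.0503, 0.0815]
ee_rot: [0.479, 0.52, -0.479, 0.52]
force: [0.4, -0.8, 0.6]
width: 0.0415
```

```bash
python3 -c "
from h import *
rem([.4375,-.0507,.036],down(np.radians(4.62)))"
```

```text
t 3.95 pos [ 0.4376 -0.0503  0.0815] F [ 0.42 -0.83  0.58] w 0.0415 | d cm [ 4.55 -0.02  0.04] turn [ 0.001  0.    -0.001]
```

{"name": "play_rows", "arguments": {"motion": [{"x": 1.5,"y": 0,"z": 0,"wx": 0,"wy": 0,"wz": 0,"jaw": 4},{"x": 3,"y": 0,"z": 0,"wx": 0,"wy": 0,"wz": 0,"jaw": 4},{"x": 4.2,"y": 0,"z": 0,"wx": 0,"wy": 0,"wz": 0,"jaw": 4},{"x": 4.5,"y": 0,"z": 0,"wx": 0,"wy": 0,"wz": 0,"jaw": 4},{"x": 4.5,"y": 0,"z": 0,"wx": 0,"wy": 0,"wz": 0,"jaw": 3}]}}

```text
clock: 4.45
tcp_pos: [0.437, -0.0512, 0.0347]
ee_rot: [0.479, 0.52, -0.48, 0.519]
force: [-0.2, 0.1, 0.2]
width: 0.0351
```

{"name": "play_rows", "arguments": {"motion": [{"x": 0,"y": 0,"z": 0,"wx": 0,"wy": 0,"wz": 0,"jaw": 2},{"x": 0,"y": 0,"z": 0,"wx": 0,"wy": 0,"wz": 0,"jaw": 1.2},{"x": 0,"y": 0,"z": 0,"wx": 0,"wy": 0,"wz": 0,"jaw": 1.2},{"x": 0,"y": 0,"z": 0,"wx": 0,"wy": 0,"wz": 0,"jaw": 1.2},{"x": 0,"y": 0,"z": 0,"wx": 0,"wy": 0,"wz": 0,"jaw": 1.2}], "force": 30}}

```text
clock: 4.95
tcp_pos: [0.4378, -0.0514, 0.0362]
ee_rot: [0.48, 0.519, -0.48, 0.52]
force: [-1.4, -0.5, 3.7]
width: 0.016
```

```bash
python3 -c "
from h import *
rem([.4375,-.0507,.2],down(np.radians(4.62)))"
```

```text
t 4.95 pos [ 0.4378 -0.0514  0.0362] F [-1.39 -0.47  3.71] w 0.016 | d cm [-1.638e+01 -1.000e-02 -7.000e-02] turn [-0.001  0.    -0.001]
```

{"name": "play_rows", "arguments": {"motion": [{"x": -1,"y": 0,"z": 0,"wx": 0,"wy": 0,"wz": 0,"jaw": 1.2},{"x": -3,"y": 0,"z": 0,"wx": 0,"wy": 0,"wz": 0,"jaw": 1.2},{"x": -6.5,"y": 0,"z": 0,"wx": 0,"wy": 0,"wz": 0,"jaw": 1.2},{"x": -10.5,"y": 0,"z": 0,"wx": 0,"wy": 0,"wz": 0,"jaw": 1.2},{"x": -14.5,"y": 0,"z": 0,"wx": 0,"wy": 0,"wz": 0,"jaw": 1.2}]}}

```text
clock: 5.45
tcp_pos: [0.4368, -0.051, 0.1811]
ee_rot: [0.479, 0.52, -0.48, 0.519]
force: [0.8, -0.6, -5.2]
width: 0.0157
```

```bash
python3 -c "
from h import *
rem([.6192,-.028,.18],down(np.radians(4.7)))"
```

```text
t 5.45 pos [ 0.4368 -0.051   0.1811] F [ 0.85 -0.63 -5.23] w 0.0157 | d cm [ 0.07 18.37 -0.83] turn [-0.002 -0.001  0.002]
```

{"name": "play_rows", "arguments": {"motion": [{"x": 0,"y": 4,"z": -0.2,"wx": 0,"wy": 0,"wz": 0,"jaw": 1.2},{"x": 0,"y": 8,"z": -0.4,"wx": 0,"wy": 0,"wz": 0,"jaw": 1.2},{"x": 0,"y": 12,"z": -0.6,"wx": 0,"wy": 0,"wz": 0,"jaw": 1.2},{"x": 0,"y": 16,"z": -0.8,"wx": 0,"wy": 0,"wz": 0,"jaw": 1.2},{"x": 0,"y": 18.4,"z": -0.8,"wx": 0,"wy": 0,"wz": 0,"jaw": 1.2}]}}

```text
clock: 5.95
tcp_pos: [0.622, -0.0278, 0.1785]
ee_rot: [0.479, 0.521, -0.48, 0.519]
force: [-0.2, -0.5, -5.5]
width: 0.016
```

{"name": "play_rows", "arguments": {"motion": [{"x": 0,"y": 0,"z": 0,"wx": 0,"wy": 0,"wz": 0,"jaw": 1.2},{"x": 0,"y": 0,"z": 0,"wx": 0,"wy": 0,"wz": 0,"jaw": 1.2}]}}

```text
clock: 6.15
tcp_pos: [0.6198, -0.0284, 0.1789]
ee_rot: [0.479, 0.521, -0.48, 0.519]
force: [-0.8, -0.3, -5.6]
width: 0.0157
```

```bash
python3 - <<'E'
from h import *
from bench import bot
a=np.radians(4.7)
rem([.6192,-.028,.18],down(a))
for f,n in [("w2","wrist"),("s2","scene")]:
    p=bot.grab_frame(n);pickle.dump(p,open(f+".pkl","wb"));cv2.imwrite(f"pics/{f}.png",p["frame"] if n=="wrist" else cv2.resize(p["frame"][120:280,190:350],None,fx=3.7,fy=3.7,interpolation=cv2.INTER_CUBIC))
p=pickle.load(open("w2.pkl","rb"))
W=cloud(p);x,y,z=W[...,0],W[...,1],W[...,2];g=p["frame"].astype(int)
c=np.array([.6192,-.028])
u=(x-c[0])*np.cos(a)+(y-c[1])*np.sin(a);v=-(x-c[0])*np.sin(a)+(y-c[1])*np.cos(a)
m=(abs(u)<.045)&(abs(v)<.11)
for lo,hi in [(.007,.013),(.047,.056),(.14,.18),(.18,.219)]:
    k=m&(z>lo)&(z<hi)
    if k.sum()<5: continue
    P=np.c_[u[k],v[k]];print(lo,len(P),rect(P),np.percentile(P,[1,99],axis=0).round(4).tolist(),np.median(z[k]))
E
```

```text
t 6.15 pos [ 0.6198 -0.0284  0.1789] F [-0.75 -0.31 -5.58] w 0.0157 | d cm [-0.1  -0.06 -0.05] turn [-0.002 -0.001  0.004]
0.007 2758 (array([0.00019403, 0.01519901]), array([157.4521637 ,  60.02344894]), 89.93094635009766) [[-0.0294, -0.0597], [0.03, 0.0938]] 0.010418268008907893
0.047 251 (array([0.00024734, 0.02074693]), array([130.78038025,  37.64137268]), 89.99948120117188) [[-0.0185, -0.0432], [0.0191, 0.0604]] 0.051630083175324804
0.14 1080 (array([0.00171583, 0.03496227]), array([28.12273788, 46.75934601]), 0.05987396091222763) [[-0.0059, 0.0374], [0.0095, 0.0582]] 0.17300605125297708
0.18 4641 (array([0.00452781, 0.00069613]), array([35.68765259, 77.71520233]), 12.43761157989502) [[-0.0145, -0.0171], [0.0182, 0.0383]] 0.21280393926997127
```

View pics/w2.png

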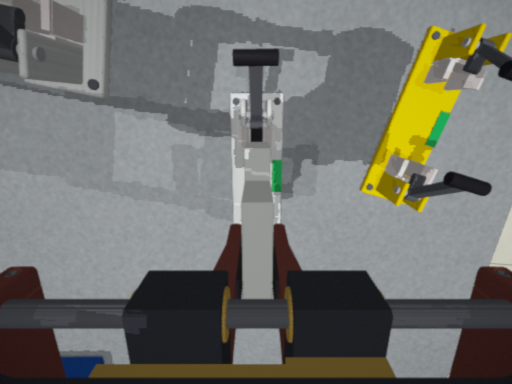

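View pics/s2.png

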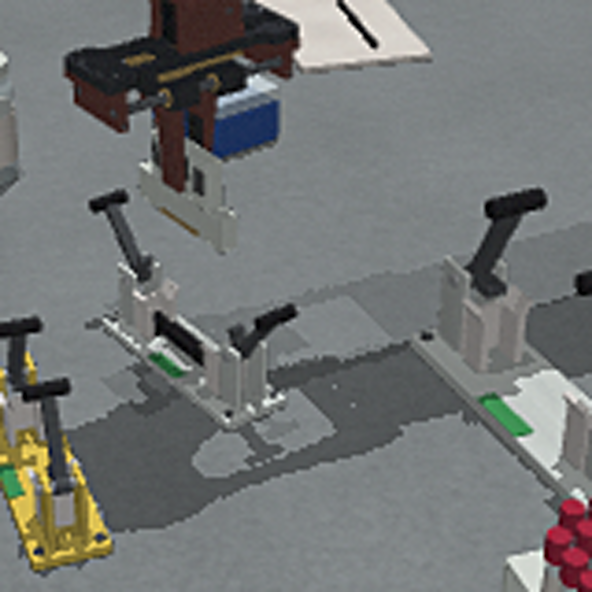

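{"name": "play_rows", "arguments": {"motion": [{"x": 3,"y": -0.05,"z": 0.05,"wx": 0,"wy": 0,"wz": 0,"jaw": 1.2},{"x": 6,"y": -0.1,"z": 0.1,"wx": 0,"wy": 0,"wz": 0,"jaw": 1.2},{"x": 8,"y": -0.12,"z": 0.13,"wx": 0,"wy": 0,"wz": 0,"jaw": 1.2},{"x": 8.3,"y": -0.12,"z": 0.13,"wx": 0,"wy": 0,"wz": 0,"jaw": 1.2},{"x": 8.3,"y": -0.12,"z": 0.13,"wx": 0,"wy": 0,"wz": 0,"jaw": 1.2}]}}

```text
clock: 6.75
tcp_pos: [0.6185, -0.0301, 0.0979]
ee_rot: [0.48, 0.52, -0.48, 0.519]
force: [0.4, 0.6, -4.6]
width: 0.0159
```

```bash
python3 - <<'E'
from h import *
from bench import bot
a=np.radians(4.7)
rem([.6192,-.028,.18],down(a))
p=bot.grab_frame("wrist");pickle.dump(p,open("w3.pkl","wb"))
cv2.imwrite("pics/w3.png",cv2.resize(p["frame"][0:280,160:360],None,fx=3,fy=2.1*1,interpolation=cv2.INTER_CUBIC))
q=bot.grab_frame("scene");pickle.dump(q,open("s3.pkl","wb"))
cv2.imwrite("pics/s3.png",cv2.resize(q["frame"][150:250,200:300],None,fx=6,fy=6,interpolation=cv2.INTER_CUBIC))
W=cloud(p);x,y,z=W[...,0],W[...,1],W[...,2]
c=np.array([.6192,-.028])
u=(x-c[0])*np.cos(a)+(y-c[1])*np.sin(a);v=-(x-c[0])*np.sin(a)+(y-c[1])*np.cos(a)
m=(abs(u)<.045)&(abs(v)<.11)
for lo,hi in [(.007,.013),(.047,.056),(.08,.095),(.12,.135)]:
    k=m&(z>lo)&(z<hi)
    if k.sum()<5: continue
    P=np.c_[u[k],v[k]];print(lo,len(P),rect(P),np.percentile(P,[1,99],axis=0).round(4).tolist(),np.median(z[k]))
E
```

```text
t 6.75 pos [ 0.6185 -0.0301  0.0979] F [ 0.42  0.64 -4.58] w 0.0159 | d cm [-8.21  0.08 -0.2 ] turn [-0.002 -0.     0.001]
0.007 4190 (array([0.00029136, 0.0242435 ]), array([140.82575989,  60.08570862]), 89.9457778930664) [[-0.0293, -0.0311], [0.0299, 0.0938]] 0.010451787861643323
0.047 486 (array([0.00027983, 0.06333961]), array([37.6405983 , 45.29038239]), 0.5353452563285828) [[-0.0182, 0.0409], [0.0191, 0.0845]] 0.05154874794452259
0.08 1838 (array([ 0.00040017, -0.00350986]), array([ 15.54531574, 204.99977112]), 0.08535335212945938) [[-0.0072, -0.1044], [0.008, 0.0975]] 0.0914688132173093
0.12 3756 (array([-0.00203133, -0.00080265]), array([77.41654205, 35.37428665]), 76.85888671875) [[-0.0155, -0.0189], [0.0162, 0.0366]] 0.13186064239450757
```

View pics/w3.png

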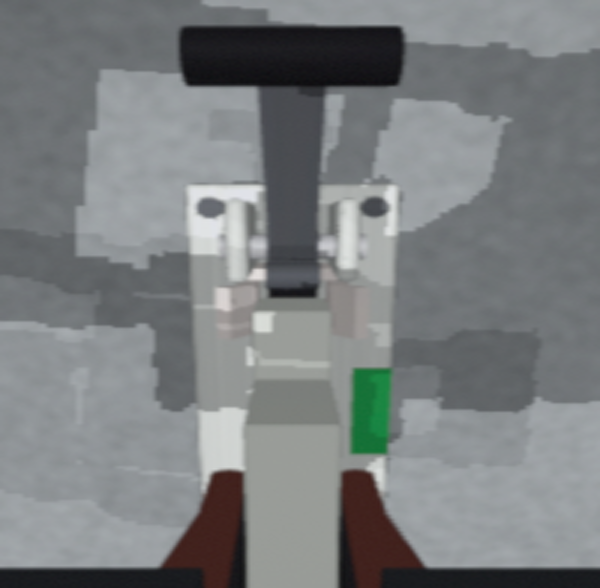

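View pics/s3.png

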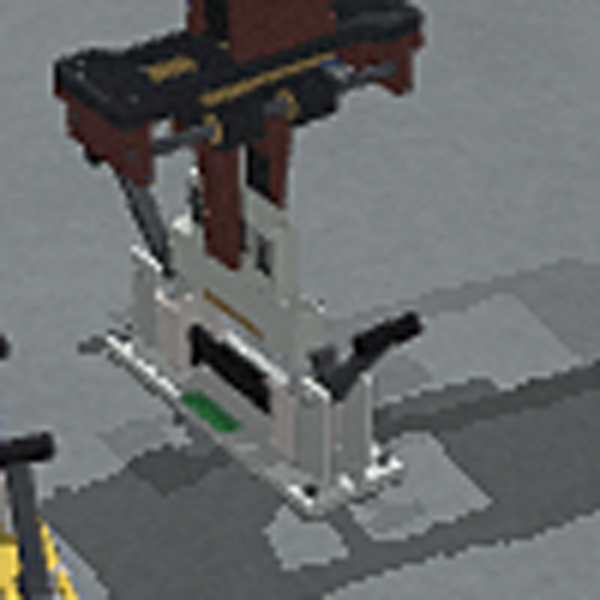

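{"name": "play_rows", "arguments": {"motion": [{"x": 0.5,"y": 0,"z": 0,"wx": 0,"wy": 0,"wz": 0,"jaw": 1.2},{"x": 0.9,"y": 0,"z": 0,"wx": 0,"wy": 0,"wz": 0,"jaw": 1.2},{"x": 1.2,"y": 0,"z": 0,"wx": 0,"wy": 0,"wz": 0,"jaw": 1.2},{"x": 1.5,"y": 0,"z": 0,"wx": 0,"wy": 0,"wz": 0,"jaw": 1.2},{"x": 1.5,"y": 0,"z": 0,"wx": 0,"wy": 0,"wz": 0,"jaw": 1.2}]}}

```text
clock: 7.35
tcp_pos: [0.6189, -0.0299, 0.0818]
ee_rot: [0.479, 0.52, -0.48, 0.519]
force: [-0.1, 0.5, -5.6]
width: 0.0159
```

```bash
python3 -c "
from h import *
rem([.6186,-.0298,.064],down(np.radians(4.7)))"
```

```text
t 7.35 pos [ 0.6189 -0.0299  0.0818] F [-0.12  0.51 -5.64] w 0.0159 | d cm [ 1.78 -0.02 -0.01] turn [-0.002 -0.     0.001]
```

{"name": "play_rows", "arguments": {"motion": [{"x": 0.2,"y": 0,"z": 0,"wx": 0,"wy": 0,"wz": 0,"jaw": 1.2},{"x": 0.4,"y": 0,"z": 0,"wx": 0,"wy": 0,"wz": 0,"jaw": 1.2},{"x": 0.6,"y": 0,"z": 0,"wx": 0,"wy": 0,"wz": 0,"jaw": 1.2},{"x": 0.8,"y": 0,"z": 0,"wx": 0,"wy": 0,"wz": 0,"jaw": 1.2},{"x": 1.0,"y": 0,"z": 0,"wx": 0,"wy": 0,"wz": 0,"jaw": 1.2}]}}

```text
clock: 7.85
tcp_pos: [0.6192, -0.03, 0.0724]
ee_rot: [0.48, 0.52, -0.48, 0.52]
force: [0.9, -0.3, -4.6]
width: 0.0157
```

{"name": "play_rows", "arguments": {"motion": [{"x": 0.2,"y": 0,"z": 0,"wx": 0,"wy": 0,"wz": 0,"jaw": 1.2},{"x": 0.4,"y": 0,"z": 0,"wx": 0,"wy": 0,"wz": 0,"jaw": 1.2},{"x": 0.4,"y": 0,"z": 0,"wx": 0,"wy": 0,"wz": 0,"jaw": 1.2}]}}

```text
clock: 8.15
tcp_pos: [0.619, -0.03, 0.0681]
ee_rot: [0.479, 0.52, -0.48, 0.519]
force: [0.1, 0.3, -6.2]
width: 0.0158
```

```bash
python3 -c "
from h import *
rem([.6186,-.0298,.064],down(np.radians(4.7)))"
```

```text
t 8.15 pos [ 0.619  -0.03    0.0681] F [ 0.14  0.3  -6.22] w 0.0158 | d cm [ 0.41 -0.04 -0.02] turn [-0.002 -0.     0.001]
```

Underside ≈32 mm, no contact yet. Continue in 1 mm steps.

{"name": "play_rows", "arguments": {"motion": [{"x": 0.1,"y": 0,"z": 0,"wx": 0,"wy": 0,"wz": 0,"jaw": 1.2},{"x": 0.2,"y": 0,"z": 0,"wx": 0,"wy": 0,"wz": 0,"jaw": 1.2},{"x": 0.3,"y": 0,"z": 0,"wx": 0,"wy": 0,"wz": 0,"jaw": 1.2},{"x": 0.3,"y": 0,"z": 0,"wx": 0,"wy": 0,"wz": 0,"jaw": 1.2}]}}

```text
clock: 8.55
tcp_pos: [0.6191, -0.03, 0.0654]
ee_rot: [0.48, 0.52, -0.48, 0.52]
force: [-0.3, -0.5, -5.6]
width: 0.0159
```

{"name": "play_rows", "arguments": {"motion": [{"x": 0.1,"y": 0,"z": 0,"wx": 0,"wy": 0,"wz": 0,"jaw": 1.2},{"x": 0.1,"y": 0,"z": 0,"wx": 0,"wy": 0,"wz": 0,"jaw": 1.2}]}}

```text
clock: 8.75
tcp_pos: [0.6192, -0.03, 0.0645]
ee_rot: [0.48, 0.52, -0.48, 0.52]
force: [-0.6, -0.2, -4.1]
width: 0.0158
```

{"name": "play_rows", "arguments": {"motion": [{"x": 0.1,"y": 0,"z": 0,"wx": 0,"wy": 0,"wz": 0,"jaw": 1.2},{"x": 0.1,"y": 0,"z": 0,"wx": 0,"wy": 0,"wz": 0,"jaw": 1.2}]}}

```text
clock: 8.95
tcp_pos: [0.6193, -0.03, 0.0639]
ee_rot: [0.48, 0.52, -0.48, 0.52]
force: [-0.4, 1.5, -3.8]
width: 0.0159
```

{"name": "play_rows", "arguments": {"motion": [{"x": 0.1,"y": 0,"z": 0,"wx": 0,"wy": 0,"wz": 0,"jaw": 1.2},{"x": 0.1,"y": 0,"z": 0,"wx": 0,"wy": 0,"wz": 0,"jaw": 1.2}]}}

```text
clock: 9.15
tcp_pos: [0.6193, -0.03, 0.0629]
ee_rot: [0.48, 0.519, -0.48, 0.52]
force: [-1.4, -0.1, -2.7]
width: 0.0159
```

{"name": "play_rows", "arguments": {"motion": [{"x": 0.1,"y": 0,"z": 0,"wx": 0,"wy": 0,"wz": 0,"jaw": 1.2},{"x": 0.1,"y": 0,"z": 0,"wx": 0,"wy": 0,"wz": 0,"jaw": 1.2}]}}

```text
clock: 9.35
tcp_pos: [0.6193, -0.03, 0.0619]
ee_rot: [0.48, 0.519, -0.48, 0.52]
force: [-1.9, -0.1, -1.7]
width: 0.0158
```

{"name": "play_rows", "arguments": {"motion": [{"x": 0,"y": 0,"z": 0,"wx": 0,"wy": 0,"wz": 0,"jaw": 2},{"x": 0,"y": 0,"z": 0,"wx": 0,"wy": 0,"wz": 0,"jaw": 3},{"x": 0,"y": 0,"z": 0,"wx": 0,"wy": 0,"wz": 0,"jaw": 4},{"x": 0,"y": 0,"z": 0,"wx": 0,"wy": 0,"wz": 0,"jaw": 4}]}}

```text
clock: 9.75
tcp_pos: [0.6195, -0.03, 0.062]
ee_rot: [0.48, 0.519, -0.479, 0.52]
force: [0.6, -0.2, -0.7]
width: 0.0393
```

{"name": "play_rows", "arguments": {"motion": [{"x": -2,"y": 0,"z": 0,"wx": 0,"wy": 0,"wz": 0,"jaw": 4},{"x": -5,"y": 0,"z": 0,"wx": 0,"wy": 0,"wz": 0,"jaw": 4},{"x": -9,"y": 0,"z": 0,"wx": 0,"wy": 0,"wz": 0,"jaw": 4},{"x": -13,"y": 0,"z": 0,"wx": 0,"wy": 0,"wz": 0,"jaw": 2},{"x": -14,"y": 0,"z": 0,"wx": 0,"wy": 0,"wz": 0,"jaw": 0}]}}

```text
clock: 10.25
tcp_pos: [0.6209, -0.0301, 0.2081]
ee_rot: [0.482, 0.517, -0.478, 0.522]
force: [-0.0, -1.0, 0.4]
width: 0.0272
```

{"name": "play_rows", "arguments": {"motion": [{"x": 0,"y": 0,"z": 0,"wx": 0,"wy": 0,"wz": 0,"jaw": 0},{"x": 0,"y": 0,"z": 0,"wx": 0,"wy": 0,"wz": 0,"jaw": 0},{"x": 0,"y": 0,"z": 0,"wx": 0,"wy": 0,"wz": 0,"jaw": 0}], "force": 10}}

```text
clock: 10.55
tcp_pos: [0.6184, -0.0299, 0.1986]
ee_rot: [0.479, 0.521, -0.481, 0.518]
force: [-0.3, -0.6, 0.1]
width: 0.0037
```

```bash
python3 - <<'E'
from h import *
from bench import bot
a=np.radians(4.7)
rem([.6192,-.029,.2],down(a))
p=bot.grab_frame("wrist");pickle.dump(p,open("w4.pkl","wb"))
cv2.imwrite("pics/w4.png",p["frame"])
q=bot.grab_frame("scene");pickle.dump(q,open("s4.pkl","wb"))
cv2.imwrite("pics/s4.png",cv2.resize(q["frame"][150:250,200:300],None,fx=6,fy=6,interpolation=cv2.INTER_CUBIC))
for n,p in (("w",p),("s",q)):
  W=cloud(p);x,y,z=W[...,0],W[...,1],W[...,2];g=p["frame"].astype(int)
  c=np.array([.6190,-.029])
  u=(x-c[0])*np.cos(a)+(y-c[1])*np.sin(a);v=-(x-c[0])*np.sin(a)+(y-c[1])*np.cos(a)
  m=(abs(u)<.045)&(abs(v)<.15)
  for lo,hi in [(.007,.013),(.047,.054),(.055,.062),(.085,.105)]:
    k=m&(z>lo)&(z<hi)&((abs(v)<.065)|(lo<.04))
    if k.sum()<5: continue
    P=np.c_[u[k],v[k]];print(n,lo,len(P),rect(P),np.percentile(P,[1,99],axis=0).round(4).tolist(),np.median(z[k]))
  for s in (1,-1):
    k=m&(s*v>.1)&(z>.1)&(z<.13)&(g.sum(-1)<120)
    print("bar",n,s,k.sum(),u[k].mean(),v[k].mean(),z[k].mean(),np.percentile(v[k],[2,98]),np.percentile(z[k],[2,98])) if k.sum() else None
  for kk in ("lever_l_bar","lever_r_bar"):
    for d in bot.look_for(kk,p)[:3]:
      X=p["R"].T@(d["location"]-p["t"])-[c[0],c[1],0];print(kk,round(d["conf"],2),(X[0]*np.cos(a)+X[1]*np.sin(a)).round(4),(-X[0]*np.sin(a)+X[1]*np.cos(a)).round(4),X[2].round(4))
E
```

```text
t 10.55 pos [ 0.6184 -0.0299  0.1986] F [-0.33 -0.6   0.11] w 0.0037 | d cm [-0.14  0.09 -0.08] turn [-0.002 -0.001  0.004]
w 0.007 3396 (array([0.00042934, 0.00114012]), array([188.28939819,  60.09417343]), 89.90037536621094) [[-0.0291, -0.0855], [0.0301, 0.0951]] 0.010389738791085738
w 0.047 420 (array([0.00042369, 0.0009722 ]), array([ 37.12550735, 117.39896393]), 0.22466173768043518) [[-0.0182, -0.0539], [0.0191, 0.0595]] 0.05184571924996814
w 0.055 105 (array([ 0.00148441, -0.00358961]), array([ 15.12778568, 122.39151001]), 0.13696913421154022) [[-0.0061, -0.0533], [0.0089, 0.0566]] 0.055433003216799275
w 0.085 1217 (array([ 0.00139643, -0.00012789]), array([75.91093445, 16.16612816]), 89.6204833984375) [[-0.0068, -0.0367], [0.0093, 0.0376]] 0.09459432555461297
bar w 1 513 0.0020259638196424698 0.1159999643113411 0.11608797434691302 [0.1114894  0.12118019] [0.11286212 0.11810887]
bar w -1 6 -0.0003793775502842207 -0.11485244557433218 0.1088489569385921 [-0.11538219 -0.11441057] [0.10817477 0.10941367]
lever_l_bar 0.92 -0.0006 0.1108 0.1083
lever_l_bar 0.72 0.1968 0.1182 0.0917
l
[... 504 characters left out ...]
3583374 , 127.79025269]), 1.3300904035568237) [[-0.0051, -0.0643], [0.0173, 0.0623]] 0.05886341137735212
s 0.085 111 (array([ 0.00285961, -0.0016299 ]), array([21.23974037, 81.42437744]), 1.8544055223464966) [[-0.0069, -0.036], [0.0119, 0.0387]] 0.09337686608118466
bar s 1 41 0.0037332436526523838 0.11883067941401737 0.1139543924887573 [0.11246624 0.12320656] [0.10914011 0.11785315]
bar s -1 30 0.0035159938289524534 -0.11838965236631761 0.10964641774690301 [-0.12604683 -0.11274373] [0.10254844 0.1143585 ]
lever_l_bar 0.86 -0.1621 0.3051 0.1412
lever_l_bar 0.76 0.2016 0.1131 0.1047
lever_l_bar 0.66 0.0052 0.1003 0.087
lever_r_bar 0.68 -0.1957 0.1611 0.1377
lever_r_bar 0.6 0.1693 0.0162 0.1024
```

View pics/w4.png

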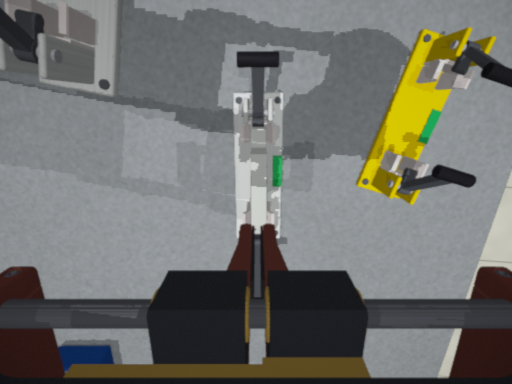

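View pics/s4.png

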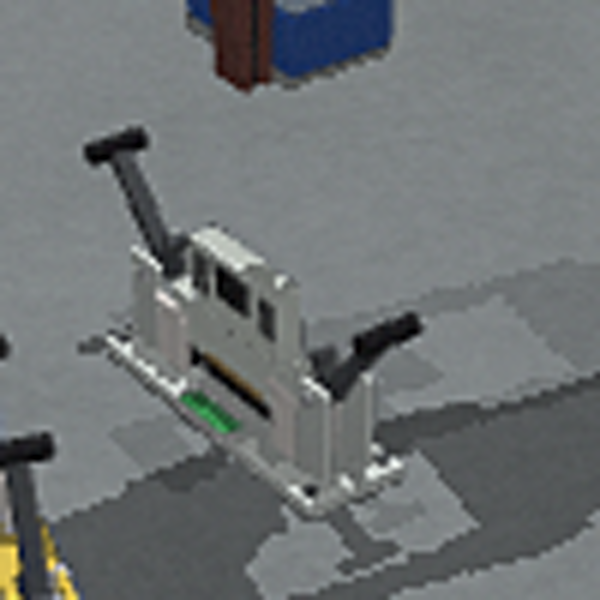

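```bash
cat >> h.py <<'E'
A0=np.radians(4.7);C0=np.array([.6190,-.029,0])
UH=np.array([np.cos(A0),np.sin(A0),0]);VH=np.array([-np.sin(A0),np.cos(A0),0]);ZH=np.array([0,0,1.])
def lev(s,phi,r,off):
    # s=+1 l, -1 r; phi outward lean; r along arm (m), off outward offset of finger centre
    ad=np.sin(phi)*s*VH+np.cos(phi)*ZH; n=np.cos(phi)*s*VH-np.sin(phi)*ZH
    pos=C0+.073*s*VH+.056*ZH+r*ad+off*n
    R=down(A0)@Ro.from_rotvec([0,-phi*s,0]).as_matrix()
    return pos,R
def where(s):
    from bench import bot
    st=bot.read_state();R=Ro.from_quat(st["ee_rot"]).as_matrix()
    x=R[:,0];phi=np.arctan2(-x@VH*s,-x[2])
    ad=np.sin(phi)*s*VH+np.cos(phi)*ZH; n=np.cos(phi)*s*VH-np.sin(phi)*ZH
    d=st["tcp_pos"]-(C0+.073*s*VH+.056*ZH)
    F=st["force"]
    print("t",round(st["clock"],2),"phi %.3f r %.1f off %.1f u %.1f mm"%(phi,d@ad*1e3,d@n*1e3,d@UH*1e3),"F out %.2f along %.2f u %.2f"%(F@n,F@ad,F@UH),"q",st["joints"].round(2))
E
python3 -c "
from h import *
p,R=lev(1,.70,.142,.028);print(p);rem(p+[0,0,.04],R);where(1)"
```

```text
[0.60376808 0.1562694  0.1465695 ]
t 10.85 pos [ 0.6191 -0.03    0.2009] F [ 0.02 -0.91 -0.35] w 0.0001 | d cm [  1.44  -0.03 -18.69] turn [-0.002 -0.7    0.002]
t 10.85 phi -0.000 r 144.9 off -73.9 u -0.0 mm F out -0.91 along -0.35 u -0.06 q [-0.1   0.14  1.21 -0.    1.79 -0.18]
```

{"name": "play_rows", "arguments": {"motion": [{"x": -1,"y": 0,"z": -4,"wx": 0,"wy": -0.1,"wz": 0,"jaw": 0},{"x": -1,"y": 0,"z": -8,"wx": 0,"wy": -0.24,"wz": 0,"jaw": 0},{"x": 0,"y": 0,"z": -12,"wx": 0,"wy": -0.38,"wz": 0,"jaw": 0},{"x": 0.7,"y": 0,"z": -15.5,"wx": 0,"wy": -0.52,"wz": 0,"jaw": 0},{"x": 1.4,"y": 0,"z": -18.7,"wx": 0,"wy": -0.65,"wz": 0,"jaw": 0}]}}

```text
clock: 11.35
tcp_pos: [0.604, 0.1588, 0.1886]
ee_rot: [0.301, 0.324, -0.607, 0.66]
force: [-0.1, -1.1, -0.1]
width: 0.0008
```

{"name": "play_rows", "arguments": {"motion": [{"x": 0,"y": 0,"z": 0,"wx": 0,"wy": -0.05,"wz": 0,"jaw": 0},{"x": 0,"y": 0,"z": 0,"wx": 0,"wy": -0.05,"wz": 0,"jaw": 0}]}}

```text
clock: 11.55
tcp_pos: [0.6033, 0.1591, 0.1842]
ee_rot: [0.283, 0.311, -0.615, 0.667]
force: [-0.0, 0.0, 0.6]
width: 0.0006
```

```bash
python3 - <<'E'
from h import *
from bench import bot
p,R=lev(1,.70,.142,.028);rem(p,R);where(1);p,R=lev(1,.70,.062,.028);rem(p,R)
E
```

```text
t 11.55 pos [0.6033 0.1591 0.1842] F [-0.01  0.03  0.58] w 0.0006 | d cm [ 3.06  0.04 -2.21] turn [0.006 0.003 0.002]
t 11.55 phi 0.703 r 172.7 off 5.5 u -0.2 mm F out -0.35 along 0.46 u -0.01 q [ 0.53  0.37  1.12 -0.67  1.92  0.3 ]
t 11.55 pos [0.6033 0.1591 0.1842] F [-0.01  0.03  0.58] w 0.0006 | d cm [11.06  0.06 -2.23] turn [0.006 0.003 0.002]
```

{"name": "play_rows", "arguments": {"motion": [{"x": 1.5,"y": 0,"z": -1.2,"wx": 0,"wy": 0,"wz": 0,"jaw": 0},{"x": 3,"y": 0,"z": -2.3,"wx": 0,"wy": 0,"wz": 0,"jaw": 0},{"x": 6,"y": 0,"z": -2.3,"wx": 0,"wy": 0,"wz": 0,"jaw": 0},{"x": 9,"y": 0,"z": -2.3,"wx": 0,"wy": 0,"wz": 0,"jaw": 0},{"x": 11,"y": 0,"z": -2.3,"wx": 0,"wy": 0,"wz": 0,"jaw": 0}]}}

```text
clock: 12.05
tcp_pos: [0.6077, 0.0999, 0.0859]
ee_rot: [0.286, 0.31, -0.616, 0.665]
force: [0.4, 0.5, 0.0]
width: 0.0004
```

{"name": "play_rows", "arguments": {"motion": [{"x": 0,"y": 0,"z": 0,"wx": 0,"wy": 0,"wz": 0,"jaw": 0},{"x": 0,"y": 0,"z": 0,"wx": 0,"wy": 0,"wz": 0,"jaw": 0}]}}

```text
clock: 12.25
tcp_pos: [0.6084, 0.1019, 0.0887]
ee_rot: [0.287, 0.31, -0.616, 0.665]
force: [-0.6, -0.7, 0.6]
width: 0.0003
```

```bash
python3 - <<'E'
from h import *
from bench import bot
where(1);p,R=lev(1,.70,.062,.016);rem(p,R)
q=bot.grab_frame("scene");W=cloud(q);cv2.imwrite("pics/s5.png",cv2.resize(q["frame"][130:250,200:320],None,fx=5,fy=5,interpolation=cv2.INTER_CUBIC))
p=bot.grab_frame("wrist");cv2.imwrite("pics/w5.png",p["frame"])
E
```

```text
t 12.25 phi 0.699 r 62.5 off 23.6 u 0.2 mm F out -0.83 along 0.02 u -0.62 q [ 0.45  0.35  1.32 -0.65  1.73  0.35]
t 12.25 pos [0.6084 0.1019 0.0887] F [-0.57 -0.67  0.56] w 0.0003 | d cm [ 0.05 -0.01  0.76] turn [-0.004 -0.001  0.003]
```

View pics/s5.png

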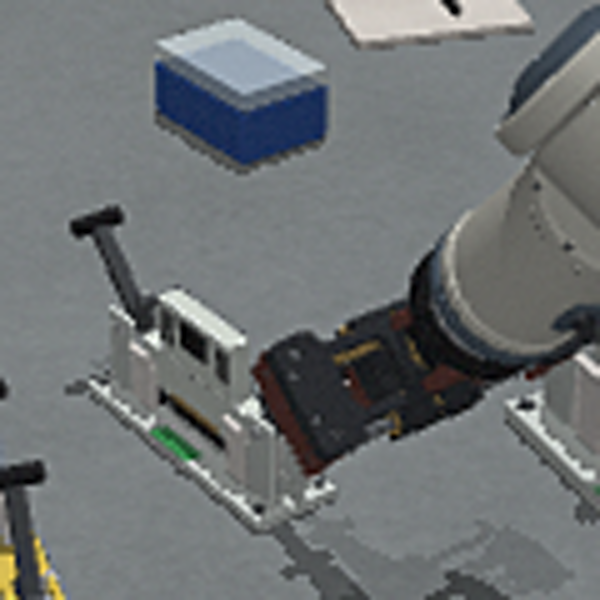

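View pics/w5.png

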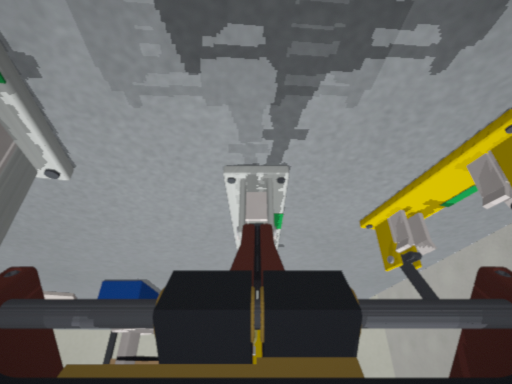

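{"name": "play_rows", "arguments": {"motion": [{"x": 0,"y": 0,"z": 0.2,"wx": 0,"wy": 0,"wz": 0,"jaw": 0},{"x": 0,"y": 0,"z": 0.4,"wx": 0,"wy": 0,"wz": 0,"jaw": 0},{"x": 0,"y": 0,"z": 0.6,"wx": 0,"wy": 0,"wz": 0,"jaw": 0},{"x": 0,"y": 0,"z": 0.6,"wx": 0,"wy": 0,"wz": 0,"jaw": 0}]}}

```text
clock: 12.75
tcp_pos: [0.6091, 0.0989, 0.0931]
ee_rot: [0.286, 0.31, -0.615, 0.666]
force: [-0.3, -0.1, -0.5]
width: 0.0006
```

```bash
python3 -c "
from h import *
where(1)"
```

```text
t 12.75 phi 0.700 r 64.0 off 18.4 u 0.7 mm F out 0.23 along -0.41 u -0.34 q [ 0.45  0.34  1.32 -0.65  1.73  0.35]
```

{"name": "play_rows", "arguments": {"motion": [{"x": 0,"y": 0,"z": 0.2,"wx": 0,"wy": 0,"wz": 0,"jaw": 0},{"x": 0,"y": 0,"z": 0.3,"wx": 0,"wy": 0,"wz": 0,"jaw": 0},{"x": 0,"y": 0,"z": 0.3,"wx": 0,"wy": 0,"wz": 0,"jaw": 0}]}}

```text
clock: 13.05
tcp_pos: [0.6091, 0.0964, 0.0946]
ee_rot: [0.286, 0.31, -0.615, 0.666]
force: [0.1, -0.1, -0.3]
width: 0.0005
```

```bash
python3 -c "
from h import *
where(1)"
```

```text
t 13.05 phi 0.700 r 63.5 off 15.5 u 0.5 mm F out 0.10 along -0.30 u 0.07 q [ 0.45  0.34  1.32 -0.66  1.73  0.34]
```

{"name": "play_rows", "arguments": {"motion": [{"x": 0,"y": 0,"z": 0.1,"wx": 0,"wy": 0.01,"wz": 0,"jaw": 0},{"x": 0,"y": 0,"z": 0.2,"wx": 0,"wy": 0.02,"wz": 0,"jaw": 0},{"x": 0,"y": 0,"z": 0.3,"wx": 0,"wy": 0.03,"wz": 0,"jaw": 0},{"x": 0,"y": 0,"z": 0.3,"wx": 0,"wy": 0.03,"wz": 0,"jaw": 0}]}}

```text
clock: 13.45
tcp_pos: [0.6092, 0.0943, 0.0963]
ee_rot: [0.296, 0.32, -0.611, 0.661]
force: [-0.1, 3.4, -1.1]
width: 0.0004
```

```bash
python3 -c "
from h import *
where(1)"
```

```text
t 13.45 phi 0.669 r 63.1 off 14.8 u 0.3 mm F out 3.34 along 1.30 u 0.21 q [ 0.43  0.32  1.33 -0.63  1.72  0.33]
```

{"name": "play_rows", "arguments": {"motion": [{"x": 0,"y": 0,"z": 0.1,"wx": 0,"wy": 0,"wz": 0,"jaw": 0},{"x": 0,"y": 0,"z": 0.2,"wx": 0,"wy": 0,"wz": 0,"jaw": 0},{"x": 0,"y": 0,"z": 0.2,"wx": 0,"wy": 0,"wz": 0,"jaw": 0}]}}

```text
clock: 13.75
tcp_pos: [0.6093, 0.0927, 0.0977]
ee_rot: [0.295, 0.32, -0.611, 0.662]
force: [-0.7, 2.8, -0.8]
width: 0.0005
```

```bash
python3 -c "
from h import *
where(1)"
```

```text
t 13.75 phi 0.670 r 63.2 off 12.6 u 0.3 mm F out 2.72 along 1.12 u -0.51 q [ 0.43  0.32  1.33 -0.63  1.72  0.32]
```

{"name": "play_rows", "arguments": {"motion": [{"x": -0.067,"y": 0,"z": 0.317,"wx": 0,"wy": 0.05,"wz": 0,"jaw": 0},{"x": -0.118,"y": 0,"z": 0.636,"wx": 0,"wy": 0.1,"wz": 0,"jaw": 0},{"x": -0.153,"y": 0,"z": 0.958,"wx": 0,"wy": 0.15,"wz": 0,"jaw": 0},{"x": -0.172,"y": 0,"z": 1.282,"wx": 0,"wy": 0.2,"wz": 0,"jaw": 0},{"x": -0.175,"y": 0,"z": 1.606,"wx": 0,"wy": 0.25,"wz": 0,"jaw": 0}]}}

```text
clock: 14.25
tcp_pos: [0.6099, 0.0809, 0.1082]
ee_rot: [0.369, 0.401, -0.569, 0.616]
force: [-0.8, 1.5, -4.1]
width: 0.0002
```

```bash
python3 -c "
from h import *
where(1)"
```

```text
t 14.25 phi 0.418 r 62.9 off 12.8 u -0.1 mm F out 3.07 along -3.08 u -0.71 q [ 0.3   0.21  1.35 -0.41  1.67  0.2 ]
```

{"name": "play_rows", "arguments": {"motion": [{"x": -0.067,"y": 0,"z": 0.317,"wx": 0,"wy": 0.05,"wz": 0,"jaw": 0},{"x": -0.118,"y": 0,"z": 0.636,"wx": 0,"wy": 0.1,"wz": 0,"jaw": 0},{"x": -0.153,"y": 0,"z": 0.958,"wx": 0,"wy": 0.15,"wz": 0,"jaw": 0},{"x": -0.172,"y": 0,"z": 1.282,"wx": 0,"wy": 0.2,"wz": 0,"jaw": 0},{"x": -0.175,"y": 0,"z": 1.606,"wx": 0,"wy": 0.25,"wz": 0,"jaw": 0}]}}

```text
clock: 14.75
tcp_pos: [0.6111, 0.0671, 0.1166]
ee_rot: [0.437, 0.474, -0.518, 0.561]
force: [-0.5, 2.1, -3.6]
width: 0.0002
```

```bash
python3 -c "
from h import *
where(1)"
```

```text
t 14.75 phi 0.168 r 63.7 off 12.9 u -0.0 mm F out 2.76 along -3.20 u -0.36 q [ 0.15  0.15  1.36 -0.17  1.64  0.06]
```

{"name": "play_rows", "arguments": {"motion": [{"x": -0.067,"y": 0,"z": 0.317,"wx": 0,"wy": 0.05,"wz": 0,"jaw": 0},{"x": -0.118,"y": 0,"z": 0.636,"wx": 0,"wy": 0.1,"wz": 0,"jaw": 0},{"x": -0.153,"y": 0,"z": 0.958,"wx": 0,"wy": 0.15,"wz": 0,"jaw": 0}]}}

```text
clock: 15.05
tcp_pos: [0.6118, 0.058, 0.1198]
ee_rot: [0.475, 0.515, -0.484, 0.524]
force: [-0.3, 3.3, -3.1]
width: 0.0005
```

```bash
python3 -c "
from h import *
where(1)"
```

```text
t 15.05 phi 0.018 r 64.1 off 13.1 u -0.1 mm F out 3.32 along -3.01 u -0.05 q [ 0.05  0.13  1.37 -0.02  1.64 -0.03]
```

{"name": "play_rows", "arguments": {"motion": [{"x": -0.02,"y": 0,"z": 0.19,"wx": 0,"wy": 0.03,"wz": 0,"jaw": 0},{"x": -0.04,"y": 0,"z": 0.38,"wx": 0,"wy": 0.06,"wz": 0,"jaw": 0},{"x": -0.06,"y": 0,"z": 0.57,"wx": 0,"wy": 0.09,"wz": 0,"jaw": 0},{"x": -0.08,"y": 0,"z": 0.76,"wx": 0,"wy": 0.12,"wz": 0,"jaw": 0}]}}

```text
clock: 15.45
tcp_pos: [0.6124, 0.0505, 0.1211]
ee_rot: [0.503, 0.546, -0.455, 0.492]
force: [-1.3, 4.8, -0.8]
width: 0.0006
```

```bash
python3 -c "
from h import *
where(1)"
```

```text
t 15.45 phi -0.102 r 64.1 off 13.3 u -0.0 mm F out 4.77 along -1.32 u -0.90 q [-0.03  0.14  1.36  0.1   1.65 -0.1 ]
```

{"name": "play_rows", "arguments": {"motion": [{"x": -0.02,"y": 0,"z": 0.13,"wx": 0,"wy": 0.02,"wz": 0,"jaw": 0},{"x": -0.04,"y": 0,"z": 0.25,"wx": 0,"wy": 0.04,"wz": 0,"jaw": 0},{"x": -0.06,"y": 0,"z": 0.38,"wx": 0,"wy": 0.06,"wz": 0,"jaw": 0}]}}

```text
clock: 15.75
tcp_pos: [0.6129, 0.0467, 0.1215]
ee_rot: [0.517, 0.56, -0.439, 0.476]
force: [-2.4, 4.0, 0.8]
width: 0.0004
```

```bash
python3 -c "
from h import *
where(1)"
```

```text
t 15.75 phi -0.161 r 64.2 off 13.4 u 0.1 mm F out 4.24 along 0.12 u -2.06 q [-0.07  0.14  1.36  0.16  1.66 -0.14]
```

{"name": "play_rows", "arguments": {"motion": [{"x": -0.02,"y": 0,"z": 0.09,"wx": 0,"wy": 0.015,"wz": 0,"jaw": 0},{"x": -0.04,"y": 0,"z": 0.19,"wx": 0,"wy": 0.03,"wz": 0,"jaw": 0},{"x": -0.04,"y": 0,"z": 0.19,"wx": 0,"wy": 0.03,"wz": 0,"jaw": 0}]}}

```text
clock: 16.05
tcp_pos: [0.6132, 0.0442, 0.1215]
ee_rot: [0.523, 0.567, -0.432, 0.468]
force: [-2.0, 2.2, 0.6]
width: 0.0001
```

```bash
python3 -c "
from h import *
where(1)"
```

```text
t 16.05 phi -0.190 r 64.2 off 12.9 u 0.2 mm F out 2.47 along 0.14 u -1.82 q [-0.09  0.15  1.36  0.19  1.67 -0.15]
```

{"name": "play_rows", "arguments": {"motion": [{"x": -0.02,"y": 0,"z": 0.09,"wx": 0,"wy": 0.015,"wz": 0,"jaw": 0},{"x": -0.04,"y": 0,"z": 0.19,"wx": 0,"wy": 0.03,"wz": 0,"jaw": 0},{"x": -0.04,"y": 0,"z": 0.19,"wx": 0,"wy": 0.03,"wz": 0,"jaw": 0}]}}

```text
clock: 16.35
tcp_pos: [0.6136, 0.0425, 0.1216]
ee_rot: [0.53, 0.573, -0.424, 0.459]
force: [-2.3, 2.8, 0.5]
width: 0.0004
```

```bash
python3 -c "
from h import *
where(1)"
```

```text
t 16.35 phi -0.221 r 64.3 off 13.1 u 0.5 mm F out 3.02 along -0.20 u -2.02 q [-0.11  0.15  1.36  0.22  1.67 -0.17]
```

{"name": "play_rows", "arguments": {"motion": [{"x": -0.02,"y": 0,"z": 0.09,"wx": 0,"wy": 0.015,"wz": 0,"jaw": 0},{"x": -0.03,"y": 0,"z": 0.19,"wx": 0,"wy": 0.03,"wz": 0,"jaw": 0},{"x": -0.03,"y": 0,"z": 0.19,"wx": 0,"wy": 0.03,"wz": 0,"jaw": 0}]}}

```text
clock: 16.65
tcp_pos: [0.6138, 0.0405, 0.1215]
ee_rot: [0.536, 0.58, -0.416, 0.451]
force: [-0.6, 3.7, 0.5]
width: 0.0004
```

```bash
python3 -c "
from h import *
where(1)"
```

```text
t 16.65 phi -0.251 r 64.3 off 13.0 u 0.5 mm F out 3.73 along -0.39 u -0.33 q [-0.13  0.16  1.36  0.25  1.68 -0.19]
```

{"name": "play_rows", "arguments": {"motion": [{"x": -0.02,"y": 0,"z": 0.09,"wx": 0,"wy": 0.015,"wz": 0,"jaw": 0},{"x": -0.03,"y": 0,"z": 0.19,"wx": 0,"wy": 0.03,"wz": 0,"jaw": 0},{"x": -0.03,"y": 0,"z": 0.19,"wx": 0,"wy": 0.03,"wz": 0,"jaw": 0}]}}

```text
clock: 16.95
tcp_pos: [0.614, 0.0385, 0.1214]
ee_rot: [0.542, 0.587, -0.408, 0.442]
force: [-0.0, 3.0, 1.0]
width: 0.0005
```

```bash
python3 -c "
from h import *
where(1)"
```

```text
t 16.95 phi -0.281 r 64.3 off 13.0 u 0.5 mm F out 3.14 along 0.11 u 0.21 q [-0.15  0.16  1.36  0.28  1.68 -0.2 ]
```

{"name": "play_rows", "arguments": {"motion": [{"x": -0.02,"y": 0,"z": 0.09,"wx": 0,"wy": 0.015,"wz": 0,"jaw": 0},{"x": -0.03,"y": 0,"z": 0.19,"wx": 0,"wy": 0.03,"wz": 0,"jaw": 0},{"x": -0.03,"y": 0,"z": 0.19,"wx": 0,"wy": 0.03,"wz": 0,"jaw": 0}]}}

```text
clock: 17.25
tcp_pos: [0.6141, 0.0369, 0.1214]
ee_rot: [0.548, 0.594, -0.399, 0.433]
force: [-0.0, 3.2, 3.1]
width: 0.0003
```

```bash
python3 -c "
from h import *
where(1)"
```

```text
t 17.25 phi -0.311 r 64.4 off 13.4 u 0.5 mm F out 3.97 along 2.02 u 0.24 q [-0.17  0.17  1.35  0.3   1.69 -0.22]
```

{"name": "play_rows", "arguments": {"motion": [{"x": -0.02,"y": 0,"z": 0.09,"wx": 0,"wy": 0.015,"wz": 0,"jaw": 0},{"x": -0.03,"y": 0,"z": 0.19,"wx": 0,"wy": 0.03,"wz": 0,"jaw": 0},{"x": -0.03,"y": 0,"z": 0.19,"wx": 0,"wy": 0.03,"wz": 0,"jaw": 0}]}}

```text
clock: 17.55
tcp_pos: [0.6142, 0.0357, 0.1214]
ee_rot: [0.554, 0.6, -0.39, 0.424]
force: [-0.3, 5.6, 5.2]
width: 0.0008
```

```bash
python3 -c "
from h import *
where(1)"
```

```text
t 17.55 phi -0.343 r 64.4 off 14.4 u 0.5 mm F out 7.04 along 3.00 u 0.20 q [-0.18  0.18  1.35  0.33  1.7  -0.24]
```

{"name": "play_rows", "arguments": {"motion": [{"x": 0,"y": 0,"z": 0.04,"wx": 0,"wy": 0,"wz": 0,"jaw": 0},{"x": 0,"y": 0,"z": 0.04,"wx": 0,"wy": 0,"wz": 0,"jaw": 0}]}}

```text
clock: 17.75
tcp_pos: [0.6142, 0.0357, 0.1214]
ee_rot: [0.554, 0.601, -0.39, 0.424]
force: [0.9, 6.6, 4.6]
width: 0.0007
```

```bash
python3 -c "
from h import *
where(1)"
```

```text
t 17.75 phi -0.342 r 64.4 off 14.3 u 0.5 mm F out 7.68 along 2.12 u 1.39 q [-0.18  0.18  1.35  0.33  1.7  -0.24]
```

{"name": "play_rows", "arguments": {"motion": [{"x": 0,"y": 0,"z": 0.03,"wx": 0,"wy": 0,"wz": 0,"jaw": 0}]}}

```text
clock: 17.85
tcp_pos: [0.6142, 0.0356, 0.1214]
ee_rot: [0.554, 0.601, -0.39, 0.424]
force: [-0.8, 6.6, 5.7]
width: 0.0003
```

```bash
python3 -c "
from h import *
where(1)"
```

```text
t 17.85 phi -0.343 r 64.4 off 14.3 u 0.5 mm F out 8.14 along 3.17 u -0.21 q [-0.18  0.18  1.35  0.33  1.7  -0.24]
```

{"name": "play_rows", "arguments": {"motion": [{"x": 0,"y": 0,"z": 0.03,"wx": 0,"wy": 0,"wz": 0,"jaw": 0},{"x": 0,"y": 0,"z": 0.03,"wx": 0,"wy": 0,"wz": 0,"jaw": 0}]}}

```text
clock: 18.05
tcp_pos: [0.6142, 0.0355, 0.1214]
ee_rot: [0.554, 0.601, -0.39, 0.424]
force: [-0.6, 7.0, 5.9]
width: 0.0003
```

```bash
python3 -c "
from h import *
where(1)"
```

```text
t 18.05 phi -0.343 r 64.4 off 14.2 u 0.5 mm F out 8.54 along 3.18 u 0.00 q [-0.18  0.18  1.35  0.33  1.7  -0.24]
```

{"name": "play_rows", "arguments": {"motion": [{"x": 0,"y": 0,"z": -0.2,"wx": 0,"wy": 0,"wz": 0,"jaw": 0},{"x": 0,"y": 0,"z": -0.6,"wx": 0,"wy": 0,"wz": 0,"jaw": 0},{"x": 0,"y": 0,"z": -1.8,"wx": 0,"wy": 0,"wz": 0,"jaw": 0},{"x": -2,"y": 0,"z": -3,"wx": 0,"wy": 0,"wz": 0,"jaw": 0},{"x": -5,"y": 0,"z": -3,"wx": 0,"wy": 0,"wz": 0,"jaw": 0}]}}

```text
clock: 18.55
tcp_pos: [0.6119, 0.0476, 0.1762]
ee_rot: [0.553, 0.602, -0.392, 0.423]
force: [-0.1, -1.7, 0.5]
width: 0.0005
```

```bash
python3 - <<'E'
from h import *
where(1);where(-1)
p,R=lev(-1,.75,.142,.028);rem(p+[0,0,.06],R)
E
```

```text
t 18.55 phi -0.341 r 112.0 off 43.9 u -0.8 mm F out -1.39 along 0.98 u -0.22 q [-0.16  0.16  1.27  0.34  1.79 -0.19]
t 18.55 phi 0.341 r 63.2 off -181.5 u -0.8 mm F out 1.39 along 0.98 u -0.22 q [-0.16  0.16  1.27  0.34  1.79 -0.19]
t 18.55 pos [0.6119 0.0476 0.1762] F [-0.09 -1.65  0.46] w 0.0005 | d cm [-11.25   0.07  24.36] turn [-0.002  0.409  0.004]
```

{"name": "play_rows", "arguments": {"motion": [{"x": -3.5,"y": 0,"z": 3,"wx": 0,"wy": 0.08,"wz": 0,"jaw": 0},{"x": -6,"y": 0,"z": 7,"wx": 0,"wy": 0.16,"wz": 0,"jaw": 0},{"x": -8,"y": 0,"z": 11.4,"wx": 0,"wy": 0.24,"wz": 0,"jaw": 0},{"x": -9.5,"y": 0,"z": 15.8,"wx": 0,"wy": 0.32,"wz": 0,"jaw": 0},{"x": -10.5,"y": 0.1,"z": 20.2,"wx": 0,"wy": 0.41,"wz": 0,"jaw": 0}]}}

```text
clock: 19.05
tcp_pos: [0.6322, -0.1806, 0.2109]
ee_rot: [0.622, 0.674, -0.27, 0.294]
force: [1.3, 0.1, 0.1]
width: 0.0001
```

```bash
python3 - <<'E'
from h import *
from bench import bot
q=bot.grab_frame("scene");pickle.dump(q,open("s6.pkl","wb"))
cv2.imwrite("pics/s6.png",cv2.resize(q["frame"][130:250,200:320],None,fx=5,fy=5,interpolation=cv2.INTER_CUBIC))
p,R=lev(-1,.75,.142,.028);rem(p,R);where(-1)
E
```

```text
t 19.1 pos [ 0.6311 -0.1888  0.1988] F [ 0.26 -4.75 -9.42] w 0.0007 | d cm [2.11 0.22 6.18] turn [-0.017 -0.014  0.001]
t 19.1 phi 0.764 r 163.5 off -35.7 u -1.1 mm F out 9.95 along -3.52 u -0.13 q [-0.63  0.61  0.81  0.68  2.16 -0.43]
```

View pics/s6.png

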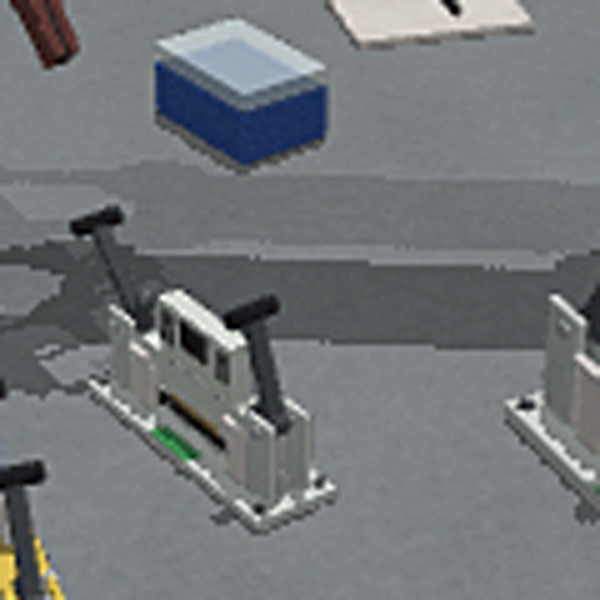

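{"name": "play_rows", "arguments": {"motion": [{"x": 0,"y": 0,"z": 0,"wx": 0,"wy": 0,"wz": 0,"jaw": 0},{"x": 0,"y": 0,"z": 0,"wx": 0,"wy": 0,"wz": 0,"jaw": 0}]}}

```text
clock: 19.3
tcp_pos: [0.6323, -0.1788, 0.2083]
ee_rot: [0.622, 0.674, -0.271, 0.292]
force: [-0.2, -0.4, 0.7]
width: 0.0001
```

```bash
python3 - <<'E'
from h import *
from bench import bot
where(-1);p,R=lev(-1,.75,.142,.030);rem(p,R)
q=bot.grab_frame("scene");pickle.dump(q,open("s7.pkl","wb"))
cv2.imwrite("pics/s7.png",cv2.resize(q["frame"][60:260,90:330],None,fx=3,fy=3,interpolation=cv2.INTER_CUBIC))
where(-1)
W=cloud(q)-C0;g=q["frame"].astype(int);u=W@UH;v=W@VH;z=W[...,2]
k=(abs(u)<.045)&(v<-.1)&(v>-.14)&(z>.09)&(z<.14)&(g.sum(-1)<120)
print(k.sum(),v[k].mean(),z[k].mean(),np.percentile(z[k],[5,95]))
k=(abs(u)<.045)&(v>.0)&(v<.08)&(z>.105)&(z<.14)&(g.sum(-1)<120)
print(k.sum(),v[k].mean(),z[k].mean(),np.percentile(z[k],[5,95]))
E
```

```text
t 19.3 phi 0.751 r 164.1 off -47.3 u 1.0 mm F out -0.21 along 0.76 u -0.21 q [-0.61  0.58  0.82  0.68  2.15 -0.43]
t 19.3 pos [ 0.6323 -0.1788  0.2083] F [-0.18 -0.38  0.7 ] w 0.0001 | d cm [ 2.21 -0.08  7.72] turn [-0.003 -0.001 -0.001]
t 19.35 phi 0.749 r 165.1 off -49.2 u 1.2 mm F out -0.71 along -0.37 u -0.61 q [-0.61  0.58  0.82  0.68  2.15 -0.43]
29 -0.11807988483409533 0.10952159922311432 [0.10256204 0.11353145]
40 0.05008517805518529 0.1226853274730749 [0.11009958 0.12723779]
```

View pics/s7.png

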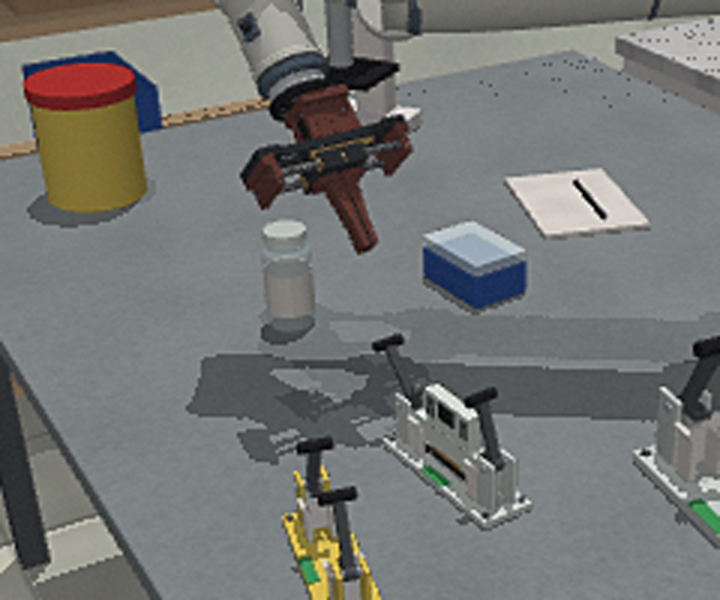

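{"name": "play_rows", "arguments": {"motion": [{"x": 0.5,"y": -0.05,"z": 2.5,"wx": 0,"wy": 0,"wz": 0,"jaw": 0},{"x": 1.2,"y": -0.1,"z": 5,"wx": 0,"wy": 0,"wz": 0,"jaw": 0},{"x": 2.2,"y": -0.1,"z": 7.7,"wx": 0,"wy": 0,"wz": 0,"jaw": 0},{"x": 4.5,"y": -0.1,"z": 7.7,"wx": 0,"wy": 0,"wz": 0,"jaw": 0},{"x": 6,"y": -0.1,"z": 7.7,"wx": 0,"wy": 0,"wz": 0,"jaw": 0}]}}

```text
clock: 19.85
tcp_pos: [0.6327, -0.1918, 0.1143]
ee_rot: [0.621, 0.674, -0.27, 0.295]
force: [0.2, 0.0, 0.4]
width: 0.0002
```

{"name": "play_rows", "arguments": {"motion": [{"x": 0,"y": 0,"z": 0,"wx": 0,"wy": 0,"wz": 0,"jaw": 0}]}}

```text
clock: 19.95
tcp_pos: [0.6326, -0.1908, 0.1144]
ee_rot: [0.621, 0.675, -0.27, 0.295]
force: [0.3, -0.0, 0.5]
width: 0.0006
```

```bash
python3 - <<'E'
from h import *
where(-1);p,R=lev(-1,.74,.064,.026);rem(p,R)
E
```

```text
t 19.95 phi 0.749 r 103.6 off 25.7 u 0.3 mm F out -0.34 along 0.41 u 0.30 q [-0.62  0.63  0.93  0.62  2.04 -0.55]
t 19.95 pos [ 0.6326 -0.1908  0.1144] F [ 0.3  -0.    0.53] w 0.0006 | d cm [ 3.94 -0.02 -0.03] turn [ 0.002 -0.009  0.001]
```

{"name": "play_rows", "arguments": {"motion": [{"x": 1.5,"y": 0,"z": 0,"wx": 0,"wy": 0,"wz": 0,"jaw": 0},{"x": 3,"y": 0,"z": 0,"wx": 0,"wy": 0,"wz": 0,"jaw": 0},{"x": 3.9,"y": 0,"z": 0,"wx": 0,"wy": -0.01,"wz": 0,"jaw": 0},{"x": 3.9,"y": 0,"z": -0.2,"wx": 0,"wy": -0.01,"wz": 0,"jaw": 0},{"x": 3.9,"y": 0,"z": -0.4,"wx": 0,"wy": -0.01,"wz": 0,"jaw": 0}]}}

```text
clock: 20.45
tcp_pos: [0.6305, -0.1645, 0.0889]
ee_rot: [0.62, 0.672, -0.273, 0.298]
force: [0.0, -0.4, -0.1]
width: 0.0006
```

{"name": "play_rows", "arguments": {"motion": [{"x": 0,"y": 0,"z": -0.2,"wx": 0,"wy": 0,"wz": 0,"jaw": 0},{"x": 0,"y": 0,"z": -0.4,"wx": 0,"wy": 0,"wz": 0,"jaw": 0},{"x": 0,"y": 0,"z": -0.5,"wx": 0,"wy": 0,"wz": 0,"jaw": 0}]}}

```text
clock: 20.75
tcp_pos: [0.6299, -0.1615, 0.0909]
ee_rot: [0.621, 0.672, -0.274, 0.297]
force: [-0.6, 0.4, -0.4]
width: 0.0009
```

```bash
python3 - <<'E'
from h import *
where(-1)
E
```

```text
t 20.75 phi 0.739 r 66.1 off 20.7 u 0.0 mm F out -0.06 along -0.53 u -0.58 q [-0.59  0.58  1.03  0.61  1.97 -0.56]
```

{"name": "play_rows", "arguments": {"motion": [{"x": 0.1,"y": 0,"z": -0.1,"wx": 0,"wy": 0,"wz": 0,"jaw": 0},{"x": 0.2,"y": 0,"z": -0.2,"wx": 0,"wy": 0,"wz": 0,"jaw": 0},{"x": 0.2,"y": 0,"z": -0.3,"wx": 0,"wy": 0,"wz": 0,"jaw": 0},{"x": 0.2,"y": 0,"z": -0.4,"wx": 0,"wy": 0,"wz": 0,"jaw": 0}]}}

```text
clock: 21.15
tcp_pos: [0.6294, -0.1575, 0.0909]
ee_rot: [0.621, 0.672, -0.274, 0.297]
force: [0.9, -2.6, -2.2]
width: 0.0007
```

```bash
python3 - <<'E'
from h import *
where(-1)
E
```

```text
t 21.15 phi 0.739 r 63.4 off 17.8 u -0.2 mm F out 3.50 along 0.16 u 0.72 q [-0.59  0.58  1.04  0.61  1.97 -0.55]
```

{"name": "play_rows", "arguments": {"motion": [{"x": 0,"y": 0,"z": -0.1,"wx": 0,"wy": 0,"wz": 0,"jaw": 0},{"x": 0,"y": 0,"z": -0.2,"wx": 0,"wy": 0,"wz": 0,"jaw": 0}]}}

```text
clock: 21.35
tcp_pos: [0.6293, -0.1557, 0.0928]
ee_rot: [0.621, 0.672, -0.274, 0.297]
force: [-0.3, -3.7, -1.6]
width: 0.0005
```

```bash
python3 - <<'E'
from h import *
where(-1)
E
```

```text
t 21.35 phi 0.740 r 63.6 off 15.2 u -0.2 mm F out 3.78 along 1.32 u -0.57 q [-0.59  0.57  1.04  0.61  1.97 -0.55]
```

{"name": "play_rows", "arguments": {"motion": [{"x": -0.067,"y": 0,"z": -0.317,"wx": 0,"wy": -0.05,"wz": 0,"jaw": 0},{"x": -0.118,"y": 0,"z": -0.636,"wx": 0,"wy": -0.1,"wz": 0,"jaw": 0},{"x": -0.153,"y": 0,"z": -0.958,"wx": 0,"wy": -0.15,"wz": 0,"jaw": 0},{"x": -0.172,"y": 0,"z": -1.282,"wx": 0,"wy": -0.2,"wz": 0,"jaw": 0},{"x": -0.175,"y": 0,"z": -1.606,"wx": 0,"wy": -0.25,"wz": 0,"jaw": 0}]}}

```text
clock: 21.85
tcp_pos: [0.6278, -0.1446, 0.1043]
ee_rot: [0.581, 0.63, -0.35, 0.378]
force: [0.2, -1.7, -3.8]
width: 0.0005
```

```bash
python3 - <<'E'
from h import *
where(-1)
E
```

```text
t 21.85 phi 0.489 r 62.8 off 15.2 u -0.7 mm F out 3.35 along -2.56 u 0.03 q [-0.5   0.42  1.13  0.42  1.85 -0.51]
```

{"name": "play_rows", "arguments": {"motion": [{"x": -0.067,"y": 0,"z": -0.317,"wx": 0,"wy": -0.05,"wz": 0,"jaw": 0},{"x": -0.118,"y": 0,"z": -0.636,"wx": 0,"wy": -0.1,"wz": 0,"jaw": 0},{"x": -0.153,"y": 0,"z": -0.958,"wx": 0,"wy": -0.15,"wz": 0,"jaw": 0},{"x": -0.172,"y": 0,"z": -1.282,"wx": 0,"wy": -0.2,"wz": 0,"jaw": 0},{"x": -0.175,"y": 0,"z": -1.606,"wx": 0,"wy": -0.25,"wz": 0,"jaw": 0}]}}

```text
clock: 22.35
tcp_pos: [0.6268, -0.1313, 0.1137]
ee_rot: [0.533, 0.578, -0.42, 0.454]
force: [0.2, -2.2, -4.1]
width: 0.0006
```

```bash
python3 - <<'E'
from h import *
where(-1)
E
```

```text
t 22.35 phi 0.238 r 63.0 off 15.2 u -0.7 mm F out 3.14 along -3.41 u 0.00 q [-0.38  0.28  1.22  0.22  1.74 -0.43]
```

{"name": "play_rows", "arguments": {"motion": [{"x": -0.067,"y": 0,"z": -0.317,"wx": 0,"wy": -0.05,"wz": 0,"jaw": 0},{"x": -0.118,"y": 0,"z": -0.636,"wx": 0,"wy": -0.1,"wz": 0,"jaw": 0},{"x": -0.153,"y": 0,"z": -0.958,"wx": 0,"wy": -0.15,"wz": 0,"jaw": 0},{"x": -0.172,"y": 0,"z": -1.282,"wx": 0,"wy": -0.2,"wz": 0,"jaw": 0},{"x": -0.175,"y": 0,"z": -1.606,"wx": 0,"wy": -0.25,"wz": 0,"jaw": 0}]}}

```text
clock: 22.85
tcp_pos: [0.6256, -0.1164, 0.1194]
ee_rot: [0.476, 0.517, -0.483, 0.522]
force: [-0.2, -3.4, -3.2]
width: 0.0004
```

```bash
python3 - <<'E'
from h import *
where(-1)
E
```

```text
t 22.85 phi -0.012 r 63.2 off 15.4 u -0.6 mm F out 3.35 along -3.28 u -0.53 q [-0.23  0.19  1.3  -0.01  1.64 -0.31]
```

{"name": "play_rows", "arguments": {"motion": [{"x": -0.02,"y": 0,"z": -0.19,"wx": 0,"wy": -0.03,"wz": 0,"jaw": 0},{"x": -0.04,"y": 0,"z": -0.38,"wx": 0,"wy": -0.06,"wz": 0,"jaw": 0},{"x": -0.06,"y": 0,"z": -0.57,"wx": 0,"wy": -0.09,"wz": 0,"jaw": 0},{"x": -0.06,"y": 0,"z": -0.57,"wx": 0,"wy": -0.09,"wz": 0,"jaw": 0}]}}

```text
clock: 23.25
tcp_pos: [0.6255, -0.1099, 0.1204]
ee_rot: [0.454, 0.493, -0.503, 0.545]
force: [-1.5, -3.7, 0.2]
width: 0.0004
```

```bash
python3 - <<'E'
from h import *
where(-1)
E
```

```text
t 23.25 phi -0.101 r 63.2 off 14.6 u -0.2 mm F out 3.58 along -0.14 u -1.75 q [-0.17  0.17  1.33 -0.1   1.62 -0.26]
```

{"name": "play_rows", "arguments": {"motion": [{"x": -0.02,"y": 0,"z": -0.13,"wx": 0,"wy": -0.02,"wz": 0,"jaw": 0},{"x": -0.04,"y": 0,"z": -0.25,"wx": 0,"wy": -0.04,"wz": 0,"jaw": 0},{"x": -0.06,"y": 0,"z": -0.38,"wx": 0,"wy": -0.06,"wz": 0,"jaw": 0}]}}

```text
clock: 23.55
tcp_pos: [0.6255, -0.1072, 0.1208]
ee_rot: [0.44, 0.476, -0.517, 0.56]
force: [-2.1, -3.2, 2.0]
width: 0.0004
```

```bash
python3 - <<'E'
from h import *
where(-1)
E
```

```text
t 23.55 phi -0.162 r 63.1 off 15.8 u 0.0 mm F out 3.29 along 1.45 u -2.39 q [-0.14  0.16  1.35 -0.16  1.6  -0.22]
```

{"name": "play_rows", "arguments": {"motion": [{"x": -0.02,"y": 0,"z": -0.09,"wx": 0,"wy": -0.015,"wz": 0,"jaw": 0},{"x": -0.04,"y": 0,"z": -0.19,"wx": 0,"wy": -0.03,"wz": 0,"jaw": 0},{"x": -0.05,"y": 0,"z": -0.29,"wx": 0,"wy": -0.045,"wz": 0,"jaw": 0}]}}

```text
clock: 23.85
tcp_pos: [0.6253, -0.1038, 0.1208]
ee_rot: [0.428, 0.463, -0.526, 0.57]
force: [-1.4, -2.5, 2.9]
width: 0.0004
```

```bash
python3 - <<'E'
from h import *
where(-1)
E
```

```text
t 23.85 phi -0.206 r 63.0 off 15.3 u 0.1 mm F out 2.92 along 2.38 u -1.59 q [-0.11  0.15  1.36 -0.2   1.59 -0.2 ]
```

{"name": "play_rows", "arguments": {"motion": [{"x": -0.02,"y": 0,"z": -0.09,"wx": 0,"wy": -0.015,"wz": 0,"jaw": 0},{"x": -0.04,"y": 0,"z": -0.19,"wx": 0,"wy": -0.03,"wz": 0,"jaw": 0},{"x": -0.04,"y": 0,"z": -0.19,"wx": 0,"wy": -0.03,"wz": 0,"jaw": 0}]}}

```text
clock: 24.15
tcp_pos: [0.6252, -0.1013, 0.1206]
ee_rot: [0.42, 0.455, -0.532, 0.577]
force: [-1.0, -1.5, 2.9]
width: 0.0006
```

```bash
python3 - <<'E'
from h import *
where(-1)
E
```

```text
t 24.15 phi -0.235 r 62.9 off 14.6 u 0.3 mm F out 2.07 along 2.51 u -1.14 q [-0.09  0.15  1.37 -0.23  1.59 -0.18]
```

{"name": "play_rows", "arguments": {"motion": [{"x": -0.03,"y": 0,"z": -0.09,"wx": 0,"wy": -0.015,"wz": 0,"jaw": 0},{"x": -0.06,"y": 0,"z": -0.19,"wx": 0,"wy": -0.03,"wz": 0,"jaw": 0},{"x": -0.06,"y": 0,"z": -0.19,"wx": 0,"wy": -0.03,"wz": 0,"jaw": 0}]}}

```text
clock: 24.45
tcp_pos: [0.6251, -0.0995, 0.1204]
ee_rot: [0.412, 0.446, -0.539, 0.584]
force: [0.4, -3.0, 1.7]
width: 0.0006
```

```bash
python3 - <<'E'
from h import *
where(-1)
E
```

```text
t 24.45 phi -0.266 r 62.8 off 14.8 u 0.3 mm F out 3.31 along 0.82 u 0.14 q [-0.07  0.15  1.37 -0.26  1.58 -0.16]
```

{"name": "play_rows", "arguments": {"motion": [{"x": -0.03,"y": 0,"z": -0.09,"wx": 0,"wy": -0.015,"wz": 0,"jaw": 0},{"x": -0.06,"y": 0,"z": -0.19,"wx": 0,"wy": -0.03,"wz": 0,"jaw": 0},{"x": -0.06,"y": 0,"z": -0.19,"wx": 0,"wy": -0.03,"wz": 0,"jaw": 0}]}}

```text
clock: 24.75
tcp_pos: [0.6248, -0.0976, 0.1204]
ee_rot: [0.404, 0.437, -0.545, 0.591]
force: [0.9, -2.7, 0.8]
width: 0.0003
```

```bash
python3 - <<'E'
from h import *
where(-1)
E
```

```text
t 24.75 phi -0.296 r 62.8 off 14.8 u 0.2 mm F out 2.84 along -0.03 u 0.68 q [-0.05  0.14  1.38 -0.29  1.58 -0.14]
```

{"name": "play_rows", "arguments": {"motion": [{"x": -0.03,"y": 0,"z": -0.09,"wx": 0,"wy": -0.015,"wz": 0,"jaw": 0},{"x": -0.05,"y": 0,"z": -0.19,"wx": 0,"wy": -0.03,"wz": 0,"jaw": 0},{"x": -0.05,"y": 0,"z": -0.19,"wx": 0,"wy": -0.03,"wz": 0,"jaw": 0}]}}

```text
clock: 25.05
tcp_pos: [0.6246, -0.0963, 0.1205]
ee_rot: [0.395, 0.428, -0.551, 0.597]
force: [2.8, -5.4, -0.7]
width: 0.0002
```

```bash
python3 - <<'E'
from h import *
where(-1)
E
```

```text
t 25.05 phi -0.327 r 62.8 off 15.5 u 0.0 mm F out 5.08 along -2.51 u 2.36 q [-0.03  0.14  1.39 -0.33  1.57 -0.12]
```

{"name": "play_rows", "arguments": {"motion": [{"x": -0.03,"y": 0,"z": -0.09,"wx": 0,"wy": -0.015,"wz": 0,"jaw": 0},{"x": -0.03,"y": 0,"z": -0.12,"wx": 0,"wy": -0.02,"wz": 0,"jaw": 0},{"x": -0.03,"y": 0,"z": -0.12,"wx": 0,"wy": -0.02,"wz": 0,"jaw": 0}]}}

```text
clock: 25.35
tcp_pos: [0.6245, -0.0958, 0.1206]
ee_rot: [0.389, 0.422, -0.556, 0.602]
force: [2.5, -8.0, 0.2]
width: 0.0003
```

```bash
python3 - <<'E'
from h import *
where(-1)
E
```

```text
t 25.35 phi -0.348 r 62.8 off 16.4 u -0.0 mm F out 7.75 along -2.55 u 1.81 q [-0.02  0.14  1.39 -0.35  1.57 -0.1 ]
```

Solid; last nudge to ~8.5 N.

{"name": "play_rows", "arguments": {"motion": [{"x": 0,"y": 0,"z": -0.04,"wx": 0,"wy": 0,"wz": 0,"jaw": 0},{"x": 0,"y": 0,"z": -0.04,"wx": 0,"wy": 0,"wz": 0,"jaw": 0}]}}

```text
clock: 25.55
tcp_pos: [0.6245, -0.0957, 0.1206]
ee_rot: [0.39, 0.422, -0.556, 0.601]
force: [1.4, -8.0, 0.2]
width: 0.0005
```

```bash
python3 - <<'E'
from h import *
where(-1)
E
```

```text
t 25.55 phi -0.348 r 62.8 off 16.3 u -0.0 mm F out 7.64 along -2.53 u 0.76 q [-0.02  0.14  1.39 -0.35  1.57 -0.1 ]
```

{"name": "play_rows", "arguments": {"motion": [{"x": 0,"y": 0,"z": -0.02,"wx": 0,"wy": 0,"wz": 0,"jaw": 0},{"x": 0,"y": 0,"z": -0.02,"wx": 0,"wy": 0,"wz": 0,"jaw": 0}]}}

```text
clock: 25.75
tcp_pos: [0.6245, -0.0957, 0.1207]
ee_rot: [0.39, 0.421, -0.556, 0.602]
force: [2.0, -7.6, 0.5]
width: 0.0003
```

```bash
python3 - <<'E'
from h import *
where(-1)
E
```

```text
t 25.75 phi -0.348 r 62.9 off 16.3 u 0.0 mm F out 7.43 along -2.17 u 1.39 q [-0.02  0.14  1.39 -0.35  1.57 -0.1 ]
```

{"name": "play_rows", "arguments": {"motion": [{"x": 0,"y": 0,"z": -0.06,"wx": 0,"wy": 0,"wz": 0,"jaw": 0},{"x": 0,"y": 0,"z": -0.06,"wx": 0,"wy": 0,"wz": 0,"jaw": 0}]}}

```text
clock: 25.95
tcp_pos: [0.6244, -0.0954, 0.1206]
ee_rot: [0.39, 0.421, -0.556, 0.602]
force: [2.7, -7.9, 0.9]
width: 0.0004
```

```bash
python3 - <<'E'
from h import *
where(-1)
E
```

```text
t 25.95 phi -0.349 r 62.9 off 16.0 u -0.0 mm F out 7.87 along -1.93 u 2.09 q [-0.02  0.14  1.39 -0.35  1.57 -0.1 ]
```

{"name": "play_rows", "arguments": {"motion": [{"x": 0,"y": 0,"z": -0.06,"wx": 0,"wy": 0,"wz": 0,"jaw": 0},{"x": 0,"y": 0,"z": -0.06,"wx": 0,"wy": 0,"wz": 0,"jaw": 0}]}}

```text
clock: 26.15
tcp_pos: [0.6244, -0.0951, 0.1205]
ee_rot: [0.39, 0.421, -0.556, 0.602]
force: [1.4, -11.0, 1.2]
width: 0.0003
```

```bash
python3 - <<'E'
from h import *
where(-1)
E
```

```text
t 26.15 phi -0.349 r 62.9 off 15.7 u 0.0 mm F out 10.83 along -2.71 u 0.46 q [-0.02  0.14  1.39 -0.35  1.57 -0.1 ]
```

{"name": "play_rows", "arguments": {"motion": [{"x": 0,"y": 0,"z": 0.2,"wx": 0,"wy": 0,"wz": 0,"jaw": 0},{"x": 0,"y": 0,"z": 0.6,"wx": 0,"wy": 0,"wz": 0,"jaw": 0},{"x": 0,"y": 0,"z": 1.8,"wx": 0,"wy": 0,"wz": 0,"jaw": 0},{"x": -2,"y": 0,"z": 3,"wx": 0,"wy": 0,"wz": 0,"jaw": 0},{"x": -5,"y": 0,"z": 3,"wx": 0,"wy": 0,"wz": 0,"jaw": 0}]}}

```text
clock: 26.65
tcp_pos: [0.6241, -0.1058, 0.1757]
ee_rot: [0.389, 0.424, -0.556, 0.6]
force: [-0.3, -0.2, 0.7]
width: 0.0003
```

```bash
python3 - <<'E'
from h import *
where(-1);p=C0+.0*VH+[0,0,.26]; rem(p,down(A0))
E
```

```text
t 26.65 phi -0.344 r 111.3 off 44.2 u -1.2 mm F out 0.36 along 0.58 u -0.26 q [-0.04  0.13  1.31 -0.34  1.66 -0.15]
t 26.65 pos [ 0.6241 -0.1058  0.1757] F [-0.25 -0.17  0.66] w 0.0003 | d cm [-10.53   0.06  -4.4 ] turn [-0.003  0.344  0.005]
```

{"name": "play_rows", "arguments": {"motion": [{"x": -3,"y": 0,"z": 0,"wx": 0,"wy": 0,"wz": 0,"jaw": 0},{"x": -6,"y": 0,"z": 0,"wx": 0,"wy": 0.1,"wz": 0,"jaw": 0},{"x": -9,"y": 0,"z": 0,"wx": 0,"wy": 0.2,"wz": 0,"jaw": 0},{"x": -10.5,"y": 0,"z": 0,"wx": 0,"wy": 0.3,"wz": 0,"jaw": 0},{"x": -10.5,"y": 0,"z": 0,"wx": 0,"wy": 0.34,"wz": 0,"jaw": 0}]}}

```text
clock: 27.15
tcp_pos: [0.623, -0.0697, 0.2802]
ee_rot: [0.481, 0.517, -0.479, 0.522]
force: [1.2, 0.4, -0.4]
width: 0.0005
```

{"name": "play_rows", "arguments": {"motion": [{"x": 0,"y": 0,"z": 0,"wx": 0,"wy": 0,"wz": 0,"jaw": 0},{"x": 0,"y": 0,"z": 0,"wx": 0,"wy": 0,"wz": 0,"jaw": 0}]}}

```text
clock: 27.35
tcp_pos: [0.6222, -0.0694, 0.2752]
ee_rot: [0.478, 0.518, -0.481, 0.521]
force: [0.7, 0.6, 0.3]
width: 0.0004
```

```bash
python3 - <<'E'
from h import *
from bench import bot
where(-1)
def sv(q,f,r,sc): cv2.imwrite(f,cv2.resize(q["frame"][r[0]:r[1],r[2]:r[3]],None,fx=sc,fy=sc,interpolation=cv2.INTER_CUBIC))
q=bot.grab_frame("scene");pickle.dump(q,open("s8.pkl","wb"));sv(q,"pics/s8.png",(150,250,200,300),6)
p=bot.grab_frame("wrist");pickle.dump(p,open("w8.pkl","wb"));sv(p,"pics/w8.png",(0,280,120,400),2)
for n,f in (("s7",None),("s8",None),("w4",None),("w8",None)):
  d=pickle.load(open(n+".pkl","rb"))
  W=cloud(d)-C0;g=d["frame"].astype(int);u=W@UH;v=W@VH;z=W[...,2]
  for s in (1,-1):
    k=(abs(u)<.045)&(s*v>.02)&(s*v<.14)&(z>.105)&(z<.14)&(g.sum(-1)<120)
    if k.sum()>5: print(n,s,k.sum(),"bar v",v[k].mean().round(4),"z95",np.percentile(z[k],95).round(4))
  k=(abs(u)<.015)&(abs(v)<.036)&(z>.085)&(z<.1)
  for lo,hi in((-.036,-.02),(.02,.036)):
    kk=k&(v>lo)&(v<hi)
    if kk.sum()>3: print(n,"module top z",lo,np.median(z[kk]).round(4),kk.sum())
E
```

```text
t 27.35 phi -0.005 r 219.4 off -31.3 u -0.1 mm F out -0.52 along 0.34 u 0.77 q [-0.16  0.18  1.04 -0.01  1.92 -0.24]
s7 1 40 bar v 0.0501 z95 0.1272
s7 -1 24 bar v -0.118 z95 0.1136
s7 module top z -0.036 0.0939 20
s7 module top z 0.02 0.0928 24
s8 1 38 bar v 0.05 z95 0.1275
s8 -1 36 bar v -0.0461 z95 0.1282
s8 module top z -0.036 0.0936 21
s8 module top z 0.02 0.0935 23
w4 1 513 bar v 0.116 z95 0.1178
w4 -1 6 bar v -0.1149 z95 0.1094
w4 module top z -0.036 0.0946 230
w4 module top z 0.02 0.0946 283
w8 1 259 bar v 0.0484 z95 0.1281
w8 -1 226 bar v -0.0463 z95 0.1284
w8 module top z -0.036 0.0941 168
w8 module top z 0.02 0.0942 194
```

View pics/s8.png

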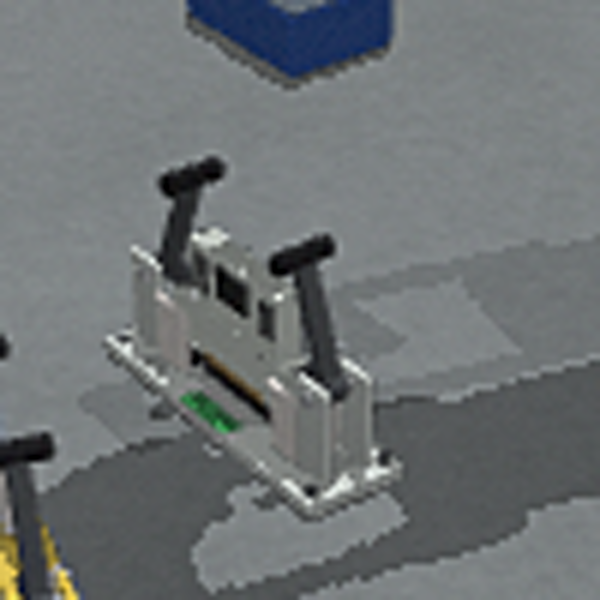

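View pics/w8.png

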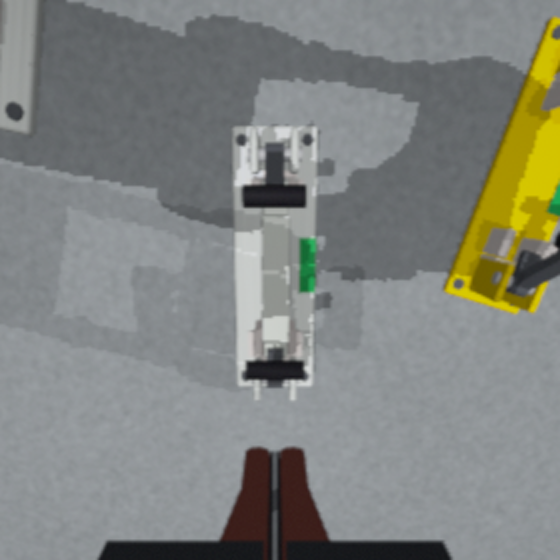

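```bash
python3 - <<'E'
from h import *
p,R=lev(1,-.345,.16,.040);rem(p,R);where(1)
E
```

```text
t 27.45 pos [ 0.6221 -0.0686  0.275 ] F [ 0.45 -1.2  -0.14] w 0.0001 | d cm [ 5.44  0.01 -9.65] turn [-0.001  0.35   0.001]
t 27.45 phi 0.005 r 218.4 off -113.8 u -0.1 mm F out -1.23 along -0.15 u 0.35 q [-0.16  0.18  1.04 -0.01  1.92 -0.24]
```

{"name": "play_rows", "arguments": {"motion": [{"x": 0.5,"y": 0,"z": -3.2,"wx": 0,"wy": 0.1,"wz": 0,"jaw": 0},{"x": 2,"y": 0,"z": -6.5,"wx": 0,"wy": 0.2,"wz": 0,"jaw": 0},{"x": 4,"y": 0,"z": -9.6,"wx": 0,"wy": 0.3,"wz": 0,"jaw": 0},{"x": 5.4,"y": 0,"z": -9.6,"wx": 0,"wy": 0.35,"wz": 0,"jaw": 0},{"x": 5.4,"y": 0,"z": -9.6,"wx": 0,"wy": 0.35,"wz": 0,"jaw": 0}]}}

```text
clock: 27.95
tcp_pos: [0.6133, 0.0266, 0.2171]
ee_rot: [0.554, 0.603, -0.392, 0.42]
force: [0.2, -0.7, -0.8]
width: 0.0006
```

```bash
python3 - <<'E'
from h import *
p,R=lev(1,-.345,.0645,.030);rem(p,R);where(1)
E
```

```text
t 27.95 pos [0.6133 0.0266 0.2171] F [ 0.15 -0.67 -0.78] w 0.0006 | d cm [9.29 0.17 0.85] turn [-0.004 -0.001  0.006]
t 27.95 phi -0.346 r 157.3 off 38.6 u -1.1 mm F out -0.90 along -0.51 u 0.10 q [-0.2   0.17  1.19  0.35  1.87 -0.19]
```

{"name": "play_rows", "arguments": {"motion": [{"x": 3,"y": 0,"z": 0,"wx": 0,"wy": 0,"wz": 0,"jaw": 0},{"x": 6,"y": 0.05,"z": 0,"wx": 0,"wy": 0,"wz": 0,"jaw": 0},{"x": 8.5,"y": 0.1,"z": 0,"wx": 0,"wy": 0,"wz": 0,"jaw": 0},{"x": 9.3,"y": 0.1,"z": 0.5,"wx": 0,"wy": 0,"wz": 0,"jaw": 0},{"x": 9.3,"y": 0.1,"z": 0.9,"wx": 0,"wy": 0,"wz": 0,"jaw": 0}]}}

```text
clock: 28.45
tcp_pos: [0.6134, 0.0497, 0.1303]
ee_rot: [0.554, 0.602, -0.391, 0.423]
force: [-0.6, -1.0, -0.1]
width: 0.0001
```

{"name": "play_rows", "arguments": {"motion": [{"x": 0,"y": 0,"z": 0.3,"wx": 0,"wy": 0,"wz": 0,"jaw": 0},{"x": 0,"y": 0,"z": 0.6,"wx": 0,"wy": 0,"wz": 0,"jaw": 0},{"x": 0,"y": 0,"z": 0.9,"wx": 0,"wy": 0,"wz": 0,"jaw": 0},{"x": 0,"y": 0,"z": 1,"wx": 0,"wy": 0,"wz": 0,"jaw": 0},{"x": 0,"y": 0,"z": 1,"wx": 0,"wy": 0,"wz": 0,"jaw": 0}]}}

```text
clock: 28.95
tcp_pos: [0.6148, 0.0396, 0.1278]
ee_rot: [0.555, 0.601, -0.39, 0.423]
force: [-0.1, -0.2, -0.1]
width: 0.0008
```

```bash
python3 - <<'E'
from h import *
where(1)
E
```

```text
t 28.95 phi -0.345 r 69.0 off 20.3 u 1.4 mm F out -0.26 along 0.00 u -0.08 q [-0.18  0.18  1.34  0.34  1.71 -0.23]
```

{"name": "play_rows", "arguments": {"motion": [{"x": 0.2,"y": -0.05,"z": 0.1,"wx": 0,"wy": 0,"wz": 0,"jaw": 0},{"x": 0.4,"y": -0.1,"z": 0.2,"wx": 0,"wy": 0,"wz": 0,"jaw": 0},{"x": 0.45,"y": -0.1,"z": 0.35,"wx": 0,"wy": 0,"wz": 0,"jaw": 0},{"x": 0.45,"y": -0.1,"z": 0.35,"wx": 0,"wy": 0,"wz": 0,"jaw": 0}]}}

```text
clock: 29.35
tcp_pos: [0.6136, 0.0381, 0.1217]
ee_rot: [0.555, 0.601, -0.39, 0.423]
force: [-1.0, 0.2, -0.4]
width: 0.0007
```

```bash
python3 - <<'E'
from h import *
where(1)
E
```

```text
t 29.35 phi -0.345 r 63.7 off 16.9 u 0.1 mm F out 0.15 along -0.45 u -1.01 q [-0.18  0.18  1.35  0.34  1.7  -0.23]
```

{"name": "play_rows", "arguments": {"motion": [{"x": 0,"y": 0,"z": 0.1,"wx": 0,"wy": 0,"wz": 0,"jaw": 0},{"x": 0,"y": 0,"z": 0.1,"wx": 0,"wy": 0,"wz": 0,"jaw": 0}]}}

```text
clock: 29.55
tcp_pos: [0.6139, 0.0372, 0.1217]
ee_rot: [0.555, 0.601, -0.39, 0.423]
force: [1.1, -0.9, -0.3]
width: 0.0007
```

```bash
python3 - <<'E'
from h import *
where(1)
E
```

```text
t 29.55 phi -0.345 r 64.1 off 16.0 u 0.3 mm F out -1.00 along 0.06 u 1.02 q [-0.18  0.18  1.35  0.34  1.7  -0.23]
```

{"name": "play_rows", "arguments": {"motion": [{"x": 0,"y": 0,"z": 0.1,"wx": 0,"wy": 0,"wz": 0,"jaw": 0},{"x": 0,"y": 0,"z": 0.1,"wx": 0,"wy": 0,"wz": 0,"jaw": 0}]}}

```text
clock: 29.75
tcp_pos: [0.614, 0.0363, 0.1215]
ee_rot: [0.555, 0.601, -0.39, 0.423]
force: [-0.8, -0.2, 0.3]
width: 0.0003
```

```bash
python3 - <<'E'
from h import *
where(1)
E
```

```text
t 29.75 phi -0.345 r 64.2 off 15.1 u 0.4 mm F out -0.06 along 0.30 u -0.81 q [-0.18  0.18  1.35  0.34  1.7  -0.24]
```

{"name": "play_rows", "arguments": {"motion": [{"x": 0,"y": 0,"z": 0.06,"wx": 0,"wy": 0,"wz": 0,"jaw": 0},{"x": 0,"y": 0,"z": 0.06,"wx": 0,"wy": 0,"wz": 0,"jaw": 0}]}}

```text
clock: 29.95
tcp_pos: [0.614, 0.0362, 0.1214]
ee_rot: [0.555, 0.601, -0.39, 0.423]
force: [0.5, 2.0, 1.1]
width: 0.0003
```

```bash
python3 - <<'E'
from h import *
where(1)
E
```

```text
t 29.95 phi -0.346 r 64.1 off 15.1 u 0.4 mm F out 2.23 along 0.34 u 0.68 q [-0.18  0.18  1.35  0.34  1.7  -0.24]
```

{"name": "play_rows", "arguments": {"motion": [{"x": 0,"y": 0,"z": 0.06,"wx": 0,"wy": 0,"wz": 0,"jaw": 0},{"x": 0,"y": 0,"z": 0.06,"wx": 0,"wy": 0,"wz": 0,"jaw": 0}]}}

```text
clock: 30.15
tcp_pos: [0.614, 0.0362, 0.1214]
ee_rot: [0.555, 0.602, -0.389, 0.423]
force: [-0.5, 5.9, 2.8]
width: 0.0007
```

```bash
python3 - <<'E'
from h import *
where(1)
E
```

```text
t 30.15 phi -0.347 r 64.1 off 15.0 u 0.4 mm F out 6.48 along 0.61 u -0.06 q [-0.19  0.18  1.35  0.34  1.7  -0.24]
```

{"name": "play_rows", "arguments": {"motion": [{"x": 0,"y": 0,"z": 0.03,"wx": 0,"wy": 0,"wz": 0,"jaw": 0},{"x": 0,"y": 0,"z": 0.03,"wx": 0,"wy": 0,"wz": 0,"jaw": 0}]}}

```text
clock: 30.35
tcp_pos: [0.614, 0.0361, 0.1215]
ee_rot: [0.555, 0.602, -0.389, 0.422]
force: [-0.6, 6.0, 2.5]
width: 0.0003
```

```bash
python3 - <<'E'
from h import *
where(1)
E
```

```text
t 30.35 phi -0.347 r 64.2 off 15.0 u 0.4 mm F out 6.49 along 0.31 u -0.14 q [-0.19  0.18  1.35  0.34  1.7  -0.24]
```

{"name": "play_rows", "arguments": {"motion": [{"x": 0,"y": 0,"z": 0.05,"wx": 0,"wy": 0,"wz": 0,"jaw": 0},{"x": 0,"y": 0,"z": 0.05,"wx": 0,"wy": 0,"wz": 0,"jaw": 0}]}}

```text
clock: 30.55
tcp_pos: [0.614, 0.0359, 0.1214]
ee_rot: [0.555, 0.602, -0.389, 0.422]
force: [-0.5, 6.4, 2.6]
width: 0.0005
```

```bash
python3 - <<'E'
from h import *
where(1)
E
```

```text
t 30.55 phi -0.347 r 64.2 off 14.9 u 0.4 mm F out 6.91 along 0.21 u 0.04 q [-0.19  0.18  1.35  0.34  1.7  -0.24]
```

{"name": "play_rows", "arguments": {"motion": [{"x": 0,"y": 0,"z": 0.06,"wx": 0,"wy": 0,"wz": 0,"jaw": 0},{"x": 0,"y": 0,"z": 0.06,"wx": 0,"wy": 0,"wz": 0,"jaw": 0}]}}

```text
clock: 30.75
tcp_pos: [0.6141, 0.0356, 0.1213]
ee_rot: [0.555, 0.602, -0.389, 0.422]
force: [-1.2, 7.8, 2.7]
width: 0.0005
```

```bash
python3 - <<'E'
from h import *
where(1)
E
```

```text
t 30.75 phi -0.348 r 64.2 off 14.6 u 0.4 mm F out 8.34 along -0.13 u -0.60 q [-0.19  0.18  1.35  0.34  1.7  -0.24]
```

{"name": "play_rows", "arguments": {"motion": [{"x": 0,"y": 0,"z": -0.2,"wx": 0,"wy": 0,"wz": 0,"jaw": 0},{"x": 0,"y": 0,"z": -0.6,"wx": 0,"wy": 0,"wz": 0,"jaw": 0},{"x": 0,"y": 0,"z": -1.8,"wx": 0,"wy": 0,"wz": 0,"jaw": 0},{"x": -2,"y": 0,"z": -3,"wx": 0,"wy": 0,"wz": 0,"jaw": 0},{"x": -5,"y": 0,"z": -3,"wx": 0,"wy": 0,"wz": 0,"jaw": 0}]}}

```text
clock: 31.25
tcp_pos: [0.6122, 0.047, 0.1768]
ee_rot: [0.554, 0.602, -0.391, 0.422]
force: [0.6, -0.0, -0.0]
width: 0.0002
```

{"name": "play_rows", "arguments": {"motion": [{"x": -3,"y": 0,"z": 0,"wx": 0,"wy": 0,"wz": 0,"jaw": 0},{"x": -6,"y": 0,"z": -1,"wx": 0,"wy": -0.1,"wz": 0,"jaw": 0},{"x": -9,"y": 0,"z": -2,"wx": 0,"wy": -0.2,"wz": 0,"jaw": 0},{"x": -11,"y": 0,"z": -3,"wx": 0,"wy": -0.3,"wz": 0,"jaw": 0},{"x": -11,"y": 0,"z": -3,"wx": 0,"wy": -0.34,"wz": 0,"jaw": 0}]}}

```text
clock: 31.75
tcp_pos: [0.6146, 0.0379, 0.2975]
ee_rot: [0.482, 0.518, -0.476, 0.522]
force: [0.4, 0.3, 1.0]
width: 0.0006
```

{"name": "play_rows", "arguments": {"motion": [{"x": 0,"y": 0,"z": 0,"wx": 0,"wy": 0,"wz": 0,"jaw": 0},{"x": 0,"y": 0,"z": 0,"wx": 0,"wy": 0,"wz": 0,"jaw": 0},{"x": 0,"y": 0,"z": 0,"wx": 0,"wy": 0,"wz": 0,"jaw": 0}]}}

```text
clock: 32.05
tcp_pos: [0.6137, 0.0358, 0.29]
ee_rot: [0.481, 0.521, -0.479, 0.517]
force: [0.4, 0.6, 0.2]
width: 0.0003
```

```bash
python3 - <<'E'
from h import *
from bench import bot
where(-1)
q=bot.grab_frame("scene");pickle.dump(q,open("s9.pkl","wb"));cv2.imwrite("pics/s9.png",cv2.resize(q["frame"][150:250,200:300],None,fx=6,fy=6,interpolation=cv2.INTER_CUBIC))
t=bot.grab_frame("top");pickle.dump(t,open("t9.pkl","wb"))
for n in ("s8","s9","t9"):
  d=pickle.load(open(n+".pkl","rb"))
  W=cloud(d)-C0;g=d["frame"].astype(int);u=W@UH;v=W@VH;z=W[...,2]
  for s in (1,-1):
    k=(abs(u)<.045)&(s*v>.02)&(s*v<.14)&(z>.105)&(z<.14)&(g.sum(-1)<120)
    if k.sum()>5: print(n,s,k.sum(),"bar v",v[k].mean().round(4),"z95",np.percentile(z[k],95).round(4))
  k=(abs(u)<.015)&(abs(v)<.036)&(z>.085)&(z<.1)
  for lo,hi in((-.036,-.02),(.02,.036)):
    kk=k&(v>lo)&(v<hi)
    if kk.sum()>3: print(n,"module top z",lo,np.median(z[kk]).round(4),kk.sum())
E
```

```text
t 32.05 phi 0.006 r 233.2 off -139.4 u 0.0 mm F out -0.61 along 0.20 u 0.50 q [-0.    0.16  1.04  0.01  1.95 -0.08]
s8 1 38 bar v 0.05 z95 0.1275
s8 -1 36 bar v -0.0461 z95 0.1282
s8 module top z -0.036 0.0936 21
s8 module top z 0.02 0.0935 23
s9 1 37 bar v 0.0501 z95 0.1284
s9 -1 36 bar v -0.0461 z95 0.128
s9 module top z -0.036 0.0926 19
s9 module top z 0.02 0.093 24
t9 -1 43 bar v -0.0495 z95 0.1293
t9 module top z -0.036 0.0939 33
```

View pics/s9.png

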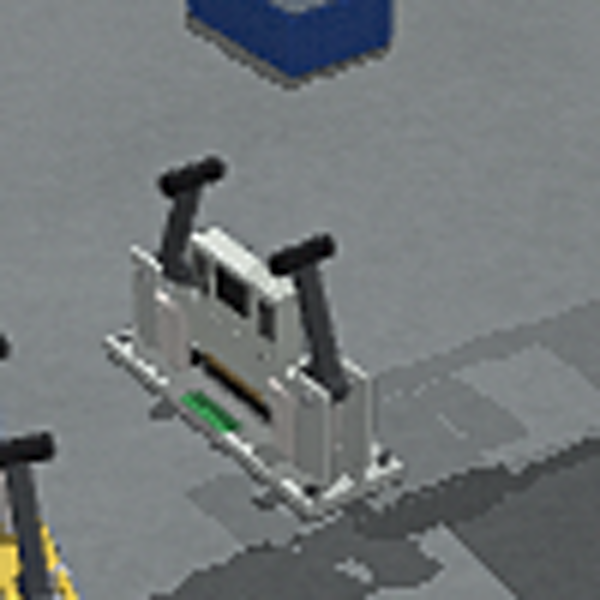

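The picture shows the module level in the bay, both levers swung inward by the same amount, and the gripper well clear.

```bash
python3 -c "
from bench import bot
print(bot.sign_off())"
```

```text
the job is handed in; nothing more can be done
None
```

The module is in the smaller non-yellow bay with both levers clamped, and the job is handed in at about 32 s of the 66 s. I lowered the module upright onto the sprung connector and released it with both levers open. I then swung the +y lever in, followed by the -y lever.

- **Clamping:** Both levers came up solid about 0.1 rad before level. The +y lever was pressed to about 8.5 N at the bar and the -y lever to about 10.8 N; 16 N would count as forcing. The last -y step overshot my 8–9 N aim slightly.
- **Re-check:** Closing the second lever could have loosened the first, so I pressed the +y lever again. It was still solid, took about 8.3 N, and I backed off square to the arm.
- **Last pictures:** The scene view shows both bars where I left them, to within a few tenths of a millimetre. The module top is level at about 93–94 mm, and the gripper is clear of everything. The top camera saw only the -y bar, because the arm hid the other end. It put that bar about 3 mm from where the scene camera did, and I did not resolve the difference.
- **Force spike:** A reading of about 10 N showed up once in free air during a fast move and was gone 0.2 s later. I took it as a braking effect; nothing was near the tool.

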